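# Lay up mirror strips and weigh them down with a lopsided bar

## Robot

A 6-joint arm with a two-finger parallel gripper is mounted at the origin on the work surface; the furniture and walls round the work are solid. World frame = base frame: x ahead of the robot, y to its left, z up, the work surface at z = 0. Lengths are in m, angles in rad, forces in N, time in s.
With the tool pointing down it reaches from about 0.375 to 0.975 m from the base axis. Payload 3.8 kg.
Tool frame: the origin (TCP) lies midway between the tips of the shut fingers; the grasp point (between the pads) lies 19 mm behind it; z points along the fingers, y is the direction in which the jaws open and shut (so a half turn about z gives the same grasp; the last joint's range is limited). The gripper opens to 85 mm and grips with 20 to 120 N. Pads are 22 mm wide; open, the fingers measure 114 mm over their backs; the gripper's body (76 mm by 85 mm) begins 54 mm behind the grasp point. The pads swing forward as they close: fully open they stand 13 mm farther back than shut.
Start: joints at [1.103, 0.264, 1.604, -0, 1.274, -0.037], TCP at [0.282, 0.613, 0.21] pointing down, gripper open.
Joint ranges: [-2.63, 2.63], [-0.94, 2.18], [0.31, 2.57], [-1.31, 4.45], [0, 2.66], [-2.55, 2.55]. Speed limits (rad/s): [2.57, 2.57, 3.14, 3.14, 3.14, 3.14].

## Interface

Orientations are given as a unit quaternion [x, y, z, w].
In Python, from plant import status, optics, close_job gives the robot as it stands.
- The arm moves only by the tool step_arm, never from a script. Its argument "plan" is a list of rows, each an object with "fingers": the opening, from 0 (shut) to 1 (fully open); "delta_pos": the shift along the tool's x, y, z in mm, a list of three; "rotation": the turn, a rotation vector about the tool's x, y, z in rad, a list of three. A call has 1 to 8 rows; each row is the pose to reach, as a shift and turn from the pose commanded when the call began, along the tool's axes at that moment; what a row does not reach only later rows make up. A row lasts 1/8 s, in which the tool goes at most 62.5 mm and 10.7 degrees, less where a joint would pass 70% of its speed; a pose out of reach is approached as far as the arm can. A call with a gripper value outside its range is refused whole. The fingers move at their own pace and stop on an object; the grip force is fixed at half the most. Time passes only in rows, so rows that repeat a pose let the fingers close. It gives the time, the measured TCP pose, the force and the opening at its end, in the units of the state.
- status.read_state(): the state, without advancing time (a new reading comes with each control period).
- optics.snapshot(name): name is "scene" or "top"; returns a dict with "frame" (420x560x3 uint8, blue, green, red), "range_z" (420x560 float32, m along the optical axis (not along the pixel's ray), 0 where there is no reading), "fx", "fy", "cx", "cy" (pixels), "k1" (the pictures are not rectified: a ray, as slopes to the right and down, at radius r is drawn at 1 + k1 r^2 times it, then the intrinsics apply), "rvec" (rotation vector, rad) and "tvec" (3), from world to camera coordinates, as OpenCV has them. Camera axes: x right, y down, z forward; pixel columns grow to the right and rows downward; lengths in m; the calibration is good to about 2 mm. A picture is of the moment at which its call begins.
- close_job(): hands the job in, once; it reports no verdict.
The state is a dict: "clock": time; "joints": joint angles; "qvel": joint speeds; "joint_torque": joint torques, N m; "ee_pos": TCP position; "tcp_rot": TCP orientation; "wrist_force": force on the tool from outside, world axes, zero at the start; "moment": the same for the moment, N m; "opening": opening from 0.0 (shut) to 1.0 (fully open).
Only numpy, scipy, OpenCV 4.12 (cv2) and the standard library are available. Lean on these libraries where they do the work, as an engineer would, in place of code of your own. Each camera call takes 0.05 s, during which the arm holds its last target. There are 200 camera calls.

## Task

Take every glass strip out of the divided tray and lay it flat, centred along its own black rubber rest on the glue-up board, one strip to a rest, any rests. Then feel out where the lopsided weight bar balances with low trial lifts, lift it well clear of the table (10 cm or more) hanging level, pause, and lower it (do not drop it) squarely along the middle of the board, across the strips with one end on each wooden end block; let go of it there. Leave the tape roll and the glass cutter where they lie.

Things in the scene. Friction and masses are not known exactly. Their poses are not given: they have to be found in the camera images.
- weight_bar: aluminium weight bar on the table, 270 mm long (y), 0.95 kg: closed box section 30 wide, 32 mm high, black end caps, and on top along its middle a rib 14 wide, 9 mm high (z 32 to 41) to grip it by. Origin mid-underside. A lead slug hidden inside puts the balance point 60 to 100 mm from the middle toward one end; it cannot be seen and differs each time. Very slippery (friction 0.18)
- bar_seat (a point): where the middle of the bar's underside belongs: over the board's centre, 24 mm above the table, level with the strips' tops. Either end of the bar may go either way. Gripped within 15 mm of its balance point (60 N or more) the bar hangs level; off it, the bar turns in the fingers and the heavy end stays down, and the share of the weight lifted then tells where it balances
- glue_board: fixed glue-up board: plywood base 116 x 290 x 10 mm, origin at the centre of its underside on the table, z up, y along its length. On it four black rubber rests (80 mm along x, 16 mm along y, tops at z = 20 mm) 54 mm apart along y, and a wooden end block (84 x 20 mm, top at z = 24 mm) at y = +125 and -125 mm
- strip_tray: fixed blue divided tray 180 (x) x 136 (y) mm, rim 11 mm high, on a thin foot plate 2 mm thick and 12 mm wider all round, 2 x 2 compartments (centres at x = +-44, y = +-33 mm); origin at the centre of its underside on the table. In each compartment two grey ribs along y (8 mm thick, tops at z = 17 mm, above the dividers, 52 mm apart) bear a strip; between the ribs the floor is at 4 mm
- strip0: dark mirror-glass strip 70 x 22 x 4 mm, 16 g, lying flat across the ribs of a tray compartment (or absent: None; three or four are present); origin at the centre of its underside, x along its 70 mm length, z up; take it by the long edges at its middle, between the ribs
- strip1: dark mirror-glass strip 70 x 22 x 4 mm, 16 g, lying flat across the ribs of a tray compartment (or absent: None; three or four are present); origin at the centre of its underside, x along its 70 mm length, z up; take it by the long edges at its middle, between the ribs
- strip2: dark mirror-glass strip 70 x 22 x 4 mm, 16 g, lying flat across the ribs of a tray compartment (or absent: None; three or four are present); origin at the centre of its underside, x along its 70 mm length, z up; take it by the long edges at its middle, between the ribs
- strip3: dark mirror-glass strip 70 x 22 x 4 mm, 16 g, lying flat across the ribs of a tray compartment (or absent: None; three or four are present); origin at the centre of its underside, x along its 70 mm length, z up; take it by the long edges at its middle, between the ribs
- rest0 (a point): middle of the top of a rubber rest; a strip lies with its length along the rest (the board's x) and overhangs it 3 mm at each side
- rest1 (a point): middle of the top of a rubber rest; a strip lies with its length along the rest (the board's x) and overhangs it 3 mm at each side
- rest2 (a point): middle of the top of a rubber rest; a strip lies with its length along the rest (the board's x) and overhangs it 3 mm at each side
- rest3 (a point): middle of the top of a rubber rest; a strip lies with its length along the rest (the board's x) and overhangs it 3 mm at each side
- tape_roll: roll of brown packing tape, 105 mm across, 48 mm high, standing flat; leave alone
- glass_cutter: black pen-like glass cutter, 132 x 12 mm, lying down; leave alone
Not all that is in view belongs to the job. Leave any pink look-alike of the strip0 alone.

How it is judged:
On the way, in this order (a step that is already met when the one before it is completed fails the run):
1. all the strips lie on rests of the board ((horizontal distance between strip0 and rest0 below 0.012 m or horizontal distance between strip0 and rest1 below 0.012 m or horizontal distance between strip0 and rest2 below 0.012 m or horizontal distance between strip0 and rest3 below 0.012 m) and z of strip0 in the frame of glue_board between 0.017 and 0.0235 m and angle between the x axis of each of strip0, strip1, strip2, strip3 and the x axis of glue_board, either way round below 0.2 rad and angle between each of strip0, strip1, strip2, strip3's own z axis and vertical below 0.1 rad and (horizontal distance between strip1 and rest0 below 0.012 m or horizontal distance between strip1 and rest1 below 0.012 m or horizontal distance between strip1 and rest2 below 0.012 m or horizontal distance between strip1 and rest3 below 0.012 m) and z of strip1 in the frame of glue_board between 0.017 and 0.0235 m and (horizontal distance between strip2 and rest0 below 0.012 m or horizontal distance between strip2 and rest1 below 0.012 m or horizontal distance between strip2 and rest2 below 0.012 m or horizontal distance between strip2 and rest3 below 0.012 m) and z of strip2 in the frame of glue_board between 0.017 and 0.0235 m and (horizontal distance between strip3 and rest0 below 0.012 m or horizontal distance between strip3 and rest1 below 0.012 m or horizontal distance between strip3 and rest2 below 0.012 m or horizontal distance between strip3 and rest3 below 0.012 m) and z of strip3 in the frame of glue_board between 0.017 and 0.0235 m and linear speed of each of strip0, strip1, strip2, strip3 below 0.02 m/s), for 0.2 s.
2. the bar is held level in the gripper, clear of the table (underside above 85 mm, within 0.06 rad) (height (world z) of weight_bar above 0.085 m and angle between weight_bar's own z axis and vertical below 0.06 rad and contact force between the fingers and weight_bar above 1 N), for 0.4 s.
3. the bar is lowered onto the board while still in the gripper (x of weight_bar in the frame of glue_board between -0.025 and 0.025 m and y of weight_bar in the frame of glue_board between -0.03 and 0.03 m and z of weight_bar in the frame of glue_board between 0.02 and 0.032 m and angle between the y axis of weight_bar and the y axis of glue_board, either way round below 0.1 rad and angle between weight_bar's own z axis and vertical below 0.05 rad and contact force between the fingers and weight_bar above 1 N), for 0.05 s.
At the end, for the whole second after the job is handed in: Each strip lies flat on its own rest (within 12 mm of its centre and 0.2 rad of its direction); the bar lies level along the board, its middle within 15 mm across and 18 mm along of the board's centre and within 0.1 rad of its length; all at rest (all of step 1 and x of weight_bar in the frame of glue_board between -0.015 and 0.015 m and y of weight_bar in the frame of glue_board between -0.018 and 0.018 m and z of weight_bar in the frame of glue_board between 0.02 and 0.028 m and angle between the y axis of weight_bar and the y axis of glue_board, either way round below 0.1 rad and angle between weight_bar's own z axis and vertical below 0.05 rad and linear speed of weight_bar below 0.02 m/s); the robot touches nothing.
It fails at once if a bystander (tape roll or glass cutter) is moved more than 30 mm (distance of any of tape_roll, glass_cutter from where it was at the start of the episode above 0.03 m).
Of strip0, strip1, strip2, strip3 only 3 to 4 are there at a start; the rules pass over those that are not, and their reading is None.
At some moment in a run one of weight_bar may be knocked a few centimetres aside while the robot is not near it.
It also fails if it takes over 208 s, if anything falls off the work surface, if the arm or the gripper's body presses on something with over 40 N, if the wrist force passes 120 N, or if a joint passes its speed limit or range.

## Working session

There is one attempt and no reset: what is moved stays moved. The work goes in short steps, Python scripts to look and compute and a tool call to move; the robot and the scene stay as the last step left them, time stands still between calls to the robot, and variables do not carry over. Pictures are saved under pics/ and viewed, about 12 in all and at most 16, crops included, and the job is handed in when it is done.

Besides the shell and the picture viewer there is one more tool, called after "Emit:" in YAML: its name, and indented under it one key for each argument. step_arm: Moves the arm, as the interface text tells. Its arguments: {"type":"object","properties":{"plan":{"type":"array"}},"required":["plan"]}

```bash
ls; mkdir -p pics; python3 - <<'E'
from plant import status, optics
import cv2
print(status.read_state())
for n in ("top","scene"):
    s=optics.snapshot(n); cv2.imwrite(f"pics/{n}0.png",s["frame"])
    print(n,{k:v for k,v in s.items() if k not in("frame","range_z")})
E
```

```text
pics
{'clock': 0.0, 'joints': array([ 1.10312147e+00,  2.64763282e-01,  1.60538762e+00, -3.56523101e-05,
        1.27372755e+00, -3.68894228e-02]), 'qvel': array([ 1.10641504e-03, -9.47644675e-04, -1.18205531e-05, -9.17462245e-05,
        1.43424711e-03,  1.07388514e-03]), 'joint_torque': array([-8.20067180e-04, -5.15118134e+01, -3.67310643e+01,  1.65000561e-04,
        1.31301544e-02, -1.17035844e-05]), 'ee_pos': array([0.28151707, 0.61261648, 0.20894793]), 'tcp_rot': array([ 2.13725833e-01,  9.76893015e-01, -1.11097407e-03, -2.68784162e-04]), 'wrist_force': array([ 0.12597599,  0.14473527, -0.38057773]), 'moment': array([-0.01073005, -0.00766156, -0.06326871]), 'opening': 1.0033666544161624}
top {'fx': 420.7973384060146, 'fy': 420.7973384060146, 'cx': 275.0952207486459, 'cy': 206.88120263881797, 'k1': 0.04580653009061869, 'rvec': array([ 2.19906109, -2.14251524,  0.09611055]), 'tvec': array([-0.0801142 ,  0.47334225,  1.18188887])}
scene {'fx': 433.9637448438869, 'fy': 433.9637448438869, 'cx': 276.4373134698503, 'cy': 211.93774297711195, 'k1': -0.013315247414391405, 'rvec': array([ 1.9099925 , -0.78391798,  0.50832639]), 'tvec': array([-0.37177378,  0.15608843,  0.978853  ])}
```

View pics/top0.png

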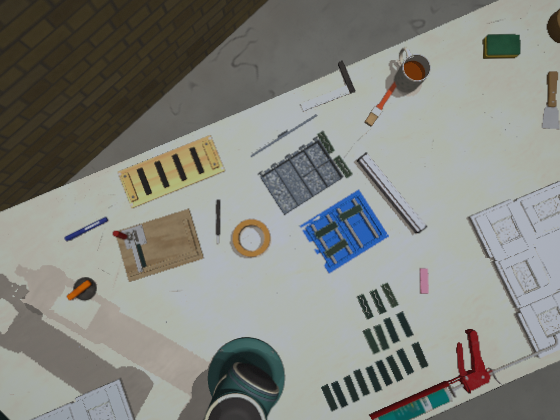

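View pics/scene0.png

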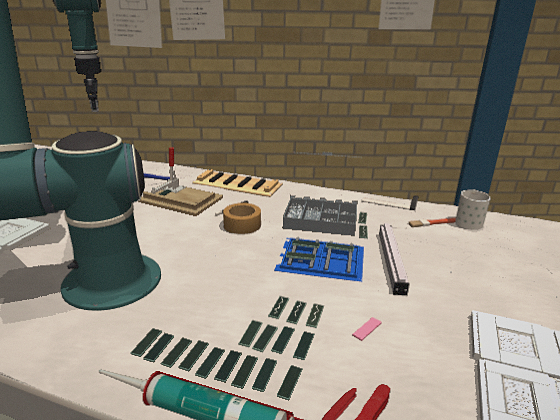

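```bash
cat > h.py <<'E'
import numpy as np, cv2
from scipy.spatial.transform import Rotation as R
from plant import status, optics
class Cam:
    def __init__(s,n):
        d=optics.snapshot(n); s.__dict__.update(d); s.Rm=R.from_rotvec(d["rvec"]).as_matrix(); s.C=-s.Rm.T@d["tvec"]
        s.K=np.array([[s.fx,0,s.cx],[0,s.fy,s.cy],[0,0,1]]); s.D=np.array([s.k1,0,0,0.])
    def w(s,px,z):      # pixel -> world on plane z
        u=cv2.undistortPoints(np.array(px,float).reshape(-1,1,2),s.K,s.D)[:,0]
        d=np.c_[u,np.ones(len(u))]@s.Rm
        return s.C+d*((z-s.C[2])/d[:,2])[:,None]
    def cloud(s):       # depth -> world, HxWx3
        h,w=s.range_z.shape; g=np.stack(np.meshgrid(np.arange(w),np.arange(h)),-1).reshape(-1,1,2).astype(float)
        u=cv2.undistortPoints(g,s.K,s.D)[:,0]; P=np.c_[u,np.ones(len(u))]*s.range_z.reshape(-1,1)
        return ((P-s.tvec)@s.Rm).reshape(h,w,3)
    def px(s,P): return cv2.projectPoints(np.array(P,float).reshape(-1,3),s.rvec,s.tvec,s.K,s.D)[0][:,0]
    def crop(s,x0,y0,x1,y1,f,name): cv2.imwrite("pics/"+name,cv2.resize(s.frame[y0:y1,x0:x1],None,fx=f,fy=f,interpolation=cv2.INTER_CUBIC))
def rect(P):
    (c,wh,a)=cv2.minAreaRect((np.array(P)[:,:2]*1000).astype(np.float32)); 
    if wh[0]<wh[1]: wh=wh[::-1]; a+=90
    return np.round(c,1),np.round(wh,1),round((a+90)%180-90,2)  # mm, deg of long axis
def big(m):
    n,l,st,_=cv2.connectedComponentsWithStats(m.astype(np.uint8)); return l==1+st[1:,4].argmax()
def rig(up,l=0):
    pass
E
python3 - <<'E'
from h import *
c=Cam("top"); P=c.cloud(); hsv=cv2.cvtColor(c.frame,cv2.COLOR_BGR2HSV).astype(int); H,S,V=hsv[...,0],hsv[...,1],hsv[...,2]
def go(name,m,z):
    m=big(m); ys,xs=np.nonzero(m); print(name,len(xs),rect(c.w(np.c_[xs,ys],z)),"medz",np.median(P[m][:,2]))
xx,yy=np.meshgrid(range(560),range(420))
box=lambda a,b,d,e:(xx>a)&(xx<d)&(yy>b)&(yy<e)
go("tray",(H>100)&(H<125)&(S>140)&box(290,180,400,280),.005)
go("board",(H>12)&(H<35)&(S>60)&box(110,125,235,215)&(P[...,2]<.04),.01)
Z=P[...,2]
m=box(345,140,440,245)&(Z>.025); ys,xs=np.nonzero(m); print("bar",len(xs),rect(P[m]),np.percentile(Z[m],[5,50,95]))
# strips: depth in tray
m=box(295,180,400,280); print("traytop z",np.percentile(Z[m],[5,50,95]))
print("table z",np.median(Z[box(270,300,330,360)]), "floor noise",Z[box(270,300,330,360)].std())
c.crop(290,180,440,280,5.3,"tr.png"); c.crop(110,125,240,215,6,"bd.png")
E
```

```text
tray 2394 (array([ 413.2, -266.5]), array([201.2, 157.2]), -57.05) medz 0.0038959487506644627
board 3395 (array([573.5, 237.4]), array([288.5, 115.7]), -66.13) medz 0.010471952277908748
bar 1102 (array([ 417.9, -269.1]), array([368.4, 272.1]), -50.29) [0.02788497 0.03616879 0.04642869]
traytop z [-0.00262983  0.00247987  0.02368847]
table z 0.0003518335260837784 floor noise 0.05849481481165002
```

View pics/tr.png

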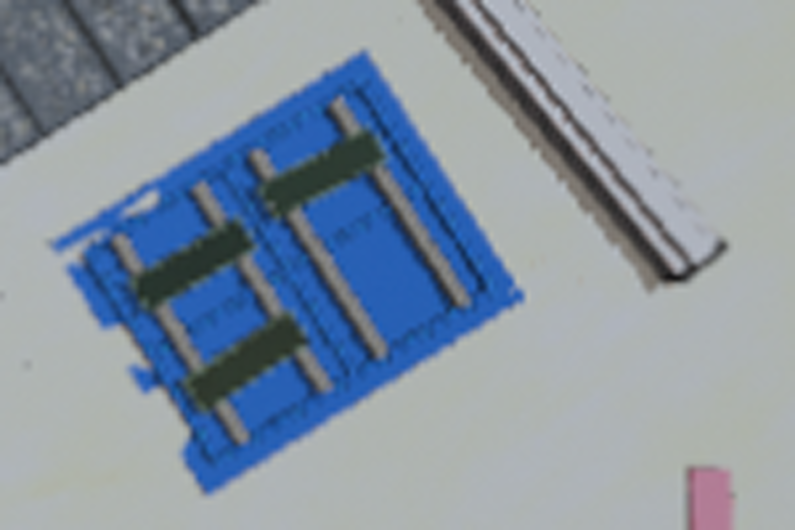

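View pics/bd.png

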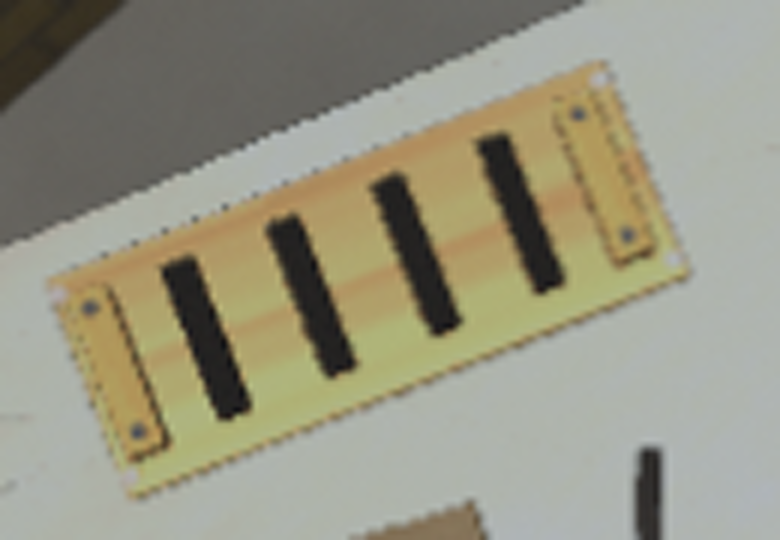

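```bash
python3 - <<'E'
from h import *
c=Cam("top"); P=c.cloud(); hsv=cv2.cvtColor(c.frame,cv2.COLOR_BGR2HSV).astype(int); H,S,V=hsv[...,0],hsv[...,1],hsv[...,2]
xx,yy=np.meshgrid(range(560),range(420))
box=lambda a,b,d,e:(xx>a)&(xx<d)&(yy>b)&(yy<e)
def comps(name,m,z,lo):
    n,l,st,_=cv2.connectedComponentsWithStats(m.astype(np.uint8))
    for i in range(1,n):
        if st[i,4]>lo:
            ys,xs=np.nonzero(l==i); w=c.w(np.c_[xs,ys],z); print(name,st[i,4],rect(w),"mean",np.round(w.mean(0)*1000,1),"z",np.round(np.median(P[l==i][:,2]),4))
comps("strip",(V<75)&(H<100)&box(305,195,375,262),.021,60)
comps("rest",(V<70)&box(130,140,210,205),.02,50)
Z=P[...,2]
m=box(350,148,430,240)&(Z>.018)&(Z<.06)&(S<60)
m=big(m); comps("bar",m,.034,200)
print(rect(P[m]))
pts=P[m][:,:2]; mu=pts.mean(0); u,s,vt=np.linalg.svd(pts-mu); a=(pts-mu)@vt[0]; print("pca",mu,np.degrees(np.arctan2(vt[0,1],vt[0,0])),np.percentile(a,[0,1,99,100]))
# edges of bar by V
c.crop(345,140,440,245,6,"bar.png")
s=Cam("scene"); Q=s.cloud(); x2,y2=np.meshgrid(range(560),range(420)); 
m=(Q[...,2]>.02)&(Q[...,2]<.06)&(x2>370)&(x2<415)&(y2>215)&(y2<300); m=big(m)
print("scene bar",rect(Q[m]),np.percentile(Q[m][:,2],[5,50,95]))
E
```

```text
strip 133 (array([ 464.8, -281.9]), array([65.6, 20.3]), -61.99) mean [ 465.5 -282.9   21. ] z 0.0211
strip 136 (array([ 414.5, -212.9]), array([65.7, 17.5]), -57.69) mean [ 414.4 -213.4   21. ] z 0.0215
strip 139 (array([ 363.7, -242.9]), array([64.7, 19. ]), -56.77) mean [ 363.9 -244.1   21. ] z 0.021
rest 128 (array([605.3, 163.5]), array([78.1, 13.4]), 23.74) mean [605.4 163.5  20. ] z 0.0196
rest 135 (array([583.9, 212.6]), array([79.5, 13.8]), 23.95) mean [583.4 212.3  20. ] z 0.0191
rest 141 (array([562.4, 261.7]), array([78.8, 15. ]), 22.95) mean [562.9 261.9  20. ] z 0.0199
rest 153 (array([540.2, 310.6]), array([78.6, 15.8]), 24.33) mean [540.3 310.6  20. ] z 0.0194
bar 1113 (array([ 523.4, -395.9]), array([271.5,  34.1]), 39.21) mean [ 523.2 -396.8   34. ] z 0.0348
(array([ 525.1, -398. ]), array([271.6,  33.3]), 38.93)
pca [ 0.52299907 -0.39643696] -140.8349032065373 [-0.13642925 -0.13406236  0.13231529  0.13526569]
scene bar (array([ 524. , -399.5]), array([272.3,  32. ]), 39.74) [0.02351073 0.03577308 0.04486518]
```

View pics/bar.png

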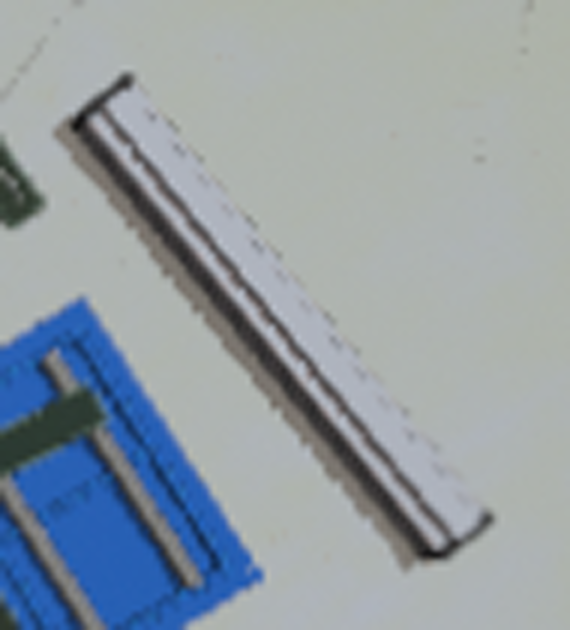

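```bash
cat > plan.py <<'E'
import numpy as np
from scipy.spatial.transform import Rotation as R
from plant import status
def down(yaw):
    a=np.radians(yaw); return R.from_matrix(np.c_[[np.cos(a),np.sin(a),0],[np.sin(a),-np.cos(a),0],[0,0,-1]])
def chain(targets, start=None):   # targets: (label,x,y,z mm,yaw deg); start: same or None=measured
    if start is None:
        s=status.read_state(); p=s["ee_pos"]*1000; r=R.from_quat(s["tcp_rot"]); x=r.apply([1,0,0]); print("now",p.round(1),"yaw",np.degrees(np.arctan2(x[1],x[0])).round(2),"F",s["wrist_force"].round(2),"M",s["moment"].round(3),"open",round(s["opening"],3),"t",s["clock"])
    else: p=np.array(start[:3],float); r=down(start[3])
    for l,x,y,z,yaw in targets:
        q=down(yaw); print(l,"d",r.inv().apply(np.array([x,y,z])-p).round(1),"rot",(r.inv()*q).as_rotvec().round(4)); p=np.array([x,y,z],float); r=q
E
python3 - <<'E'
from plan import *
chain([("hoverA",465.5,-282.9,150,122)],(282,613,210,155.3))
chain([("hoverA",465.5,-282.9,150,122)])
E
```

```text
hoverA d [-541.1 -737.3   60. ] rot [0.     0.     0.5812]
now [281.7 613.  209.6] yaw 155.32 F [ 0.63  0.95 -1.41] M [-0.016 -0.001  0.012] open 0.997 t 0.25
hoverA d [-541.1 -737.2   60.4] rot [-1.100e-03  3.000e-04  5.815e-01]
```

Emit:
step_arm:
  plan:
    - {"fingers":0.55,"delta_pos":[-541,-737,60],"rotation":[0,0,0.581]}
    - {"fingers":0.55,"delta_pos":[-541,-737,60],"rotation":[0,0,0.581]}
    - {"fingers":0.55,"delta_pos":[-541,-737,60],"rotation":[0,0,0.581]}
    - {"fingers":0.55,"delta_pos":[-541,-737,60],"rotation":[0,0,0.581]}
    - {"fingers":0.55,"delta_pos":[-541,-737,60],"rotation":[0,0,0.581]}
    - {"fingers":0.55,"delta_pos":[-541,-737,60],"rotation":[0,0,0.581]}
    - {"fingers":0.55,"delta_pos":[-541,-737,60],"rotation":[0,0,0.581]}
    - {"fingers":0.55,"delta_pos":[-541,-737,60],"rotation":[0,0,0.581]}

```text
clock: 1.25
ee_pos: [0.3823, 0.1228, 0.1778]
tcp_rot: [0.484, 0.875, 0.0, 0.001]
wrist_force: [1.5, 0.2, 0.2]
opening: 0.549
```

```bash
python3 - <<'E'
from plan import *
chain([("hoverA",465.5,-282.9,70,122)])
E
```

```text
now [382.3 122.8 177.8] yaw 122.06 F [1.54 0.19 0.16] M [-0.001  0.057 -0.008] open 0.549 t 1.25
hoverA d [-387.9 -145.1  107.8] rot [0.0015 0.0006 0.0011]
```

Emit:
step_arm:
  plan:
    - {"fingers":0.55,"delta_pos":[-388,-145,50],"rotation":[0,0,0]}
    - {"fingers":0.55,"delta_pos":[-388,-145,50],"rotation":[0,0,0]}
    - {"fingers":0.55,"delta_pos":[-388,-145,50],"rotation":[0,0,0]}
    - {"fingers":0.55,"delta_pos":[-388,-145,50],"rotation":[0,0,0]}
    - {"fingers":0.55,"delta_pos":[-388,-145,50],"rotation":[0,0,0]}
    - {"fingers":0.55,"delta_pos":[-388,-145,50],"rotation":[0,0,0]}
    - {"fingers":0.55,"delta_pos":[-388,-145,50],"rotation":[0,0,0]}
    - {"fingers":0.55,"delta_pos":[-388,-145,108],"rotation":[0,0,0]}

```text
clock: 2.25
ee_pos: [0.4704, -0.2879, 0.0739]
tcp_rot: [0.486, 0.874, -0.001, 0.007]
wrist_force: [0.4, -0.2, -1.2]
opening: 0.549
```

```bash
python3 - <<'E'
from plan import *
chain([("hoverA",465.5,-282.9,70,122)])
from h import *
s=Cam("scene"); s.crop(250,190,430,310,4.4,"s1.png")
E
```

```text
now [ 470.4 -287.9   73.9] yaw 121.83 F [ 0.35 -0.21 -1.25] M [ 0.012 -0.    -0.048] open 0.549 t 2.25
hoverA d [ 6.8 -1.5  3.9] rot [ 0.0052  0.0127 -0.003 ]
```

View pics/s1.png

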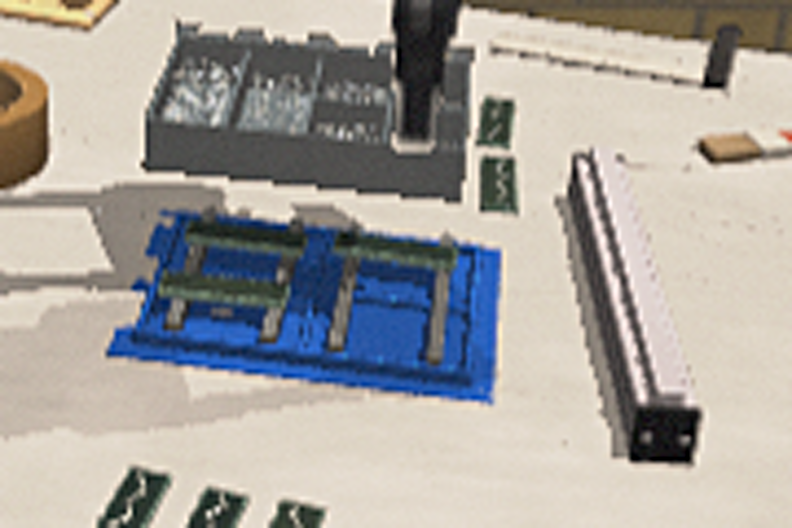

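Emit:
step_arm:
  plan:
    - {"fingers":0.5,"delta_pos":[0,0,0],"rotation":[0,0,0]}
    - {"fingers":0.5,"delta_pos":[0,0,0],"rotation":[0,0,0]}
    - {"fingers":0.5,"delta_pos":[0,0,0],"rotation":[0,0,0]}

```text
clock: 2.68
ee_pos: [0.4667, -0.2818, 0.072]
tcp_rot: [0.484, 0.875, -0.0, 0.002]
wrist_force: [-0.2, 0.5, 0.2]
opening: 0.503
```

```bash
python3 - <<'E'
from plan import *
chain([("A",465.5,-282.9,7,122)])
from h import *
c=Cam("scene"); P=c.cloud().reshape(-1,3)
# points in grid around strip A in tray frame
ax=np.array([.53,-.848]); ay=np.array([.848,.53]); d=P[:,:2]-[.4655,-.2829]; x=d@ax; y=d@ay
for a in range(20,140,10):
    m=(abs(x)<.03)&(y>a/1e3)&(y<a/1e3+.01)&(P[:,2]<.072); print(a,m.sum(),np.percentile(P[m,2],[50,95]).round(3) if m.any() else "")
E
```

```text
now [ 466.7 -281.8   72. ] yaw 122.08 F [-0.22  0.51  0.18] M [-0.027 -0.008  0.013] open 0.503 t 2.675
A d [ 0.  -1.7 65. ] rot [0.0018 0.0039 0.0013]
20 13 [0.019 0.021]
30 8 [0.014 0.015]
40 2 [0.005 0.006]
50 34 [0.004 0.006]
60 38 [0.004 0.006]
70 41 [0.004 0.005]
80 40 [0.004 0.005]
90 263 [0.021 0.038]
100 28 [0.015 0.039]
110 0 
120 0 
130 1 [0.037 0.037]
```

Emit:
step_arm:
  plan:
    - {"fingers":0.5,"delta_pos":[0,-1.7,30],"rotation":[0,0,0]}
    - {"fingers":0.5,"delta_pos":[0,-1.7,50],"rotation":[0,0,0]}
    - {"fingers":0.5,"delta_pos":[0,-1.7,64],"rotation":[0,0,0]}
    - {"fingers":0.5,"delta_pos":[0,-1.7,64],"rotation":[0,0,0]}
    - {"fingers":0.2,"delta_pos":[0,-1.7,64],"rotation":[0,0,0]}
    - {"fingers":0.2,"delta_pos":[0,-1.7,64],"rotation":[0,0,0]}
    - {"fingers":0.2,"delta_pos":[0,-1.7,64],"rotation":[0,0,0]}
    - {"fingers":0.2,"delta_pos":[0,-1.7,64],"rotation":[0,0,0]}

```text
clock: 3.72
ee_pos: [0.4638, -0.2823, 0.0059]
tcp_rot: [0.485, 0.875, -0.0, 0.0]
wrist_force: [0.3, 0.3, 0.0]
opening: 0.198
```

```bash
python3 - <<'E'
from plan import *
chain([("lift",465.5,-282.9,120,122),("board",605.4,163.5,120,203.9)])
from h import *
s=Cam("scene"); s.crop(250,190,430,310,4.4,"s2.png")
E
```

```text
now [ 463.8 -282.3    5.9] yaw 122.03 F [0.29 0.31 0.01] M [ 0.011 -0.009 -0.008] open 0.198 t 3.725
lift d [  -1.5    1.1 -114.1] rot [0.0003 0.0006 0.0006]
board d [304.4 355.2   0. ] rot [ 0.      0.     -1.4294]
```

View pics/s2.png

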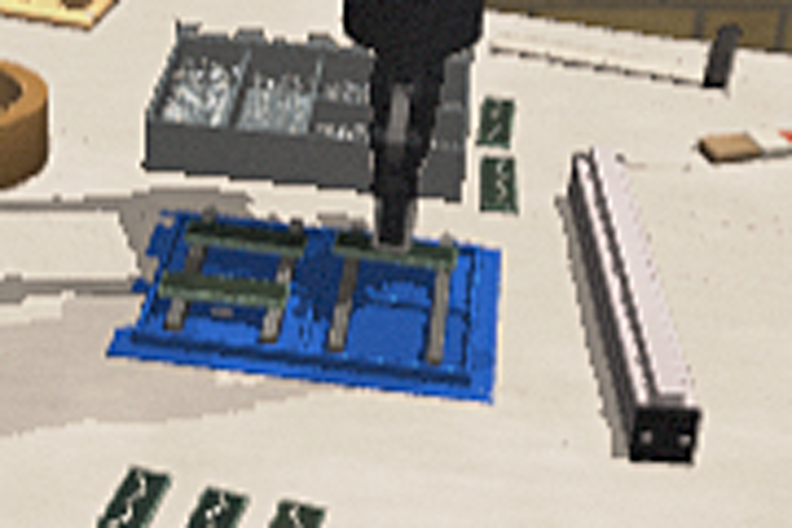

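```bash
python3 - <<'E'
from h import *
c=Cam("scene"); 
for q in [(.4638,-.2823,.006),(.4638,-.2823,.02),(.4655,-.2829,.021)]:
    p=c.px([q])[0]; print(q,p,(p-[250,190])*4.4)
P=c.cloud(); 
for y in range(238,256,2): print(y,[(P[y,x]*1000).round().astype(int).tolist() for x in (336,340,344)])
c.crop(320,225,370,265,16,"s3.png")
t=Cam("top"); T=t.cloud(); print(t.px([(.4655,-.2829,.021)]))
E
```

```text
(0.4638, -0.2823, 0.006) [337.96608707 251.7367707 ] [387.05078309 271.64179106]
(0.4638, -0.2823, 0.02) [338.39734899 246.95990757] [388.94833554 250.62359329]
(0.4655, -0.2829, 0.021) [339.03369138 246.46536774] [391.74824209 248.44761806]
238 [[441, -289, 58], [447, -296, 58], [482, -284, 39]]
240 [[442, -289, 51], [450, -295, 51], [525, -255, 5]]
242 [[445, -287, 44], [451, -295, 45], [519, -260, 3]]
244 [[444, -288, 39], [448, -298, 42], [480, -287, 24]]
246 [[448, -286, 31], [453, -295, 33], [471, -294, 25]]
248 [[455, -282, 21], [459, -291, 22], [463, -300, 25]]
250 [[464, -276, 8], [471, -283, 8], [480, -289, 7]]
252 [[458, -281, 7], [462, -290, 9], [473, -294, 7]]
254 [[450, -286, 7], [458, -293, 7], [463, -301, 8]]
[[350.36559192 212.26257183]]
```

View pics/s3.png

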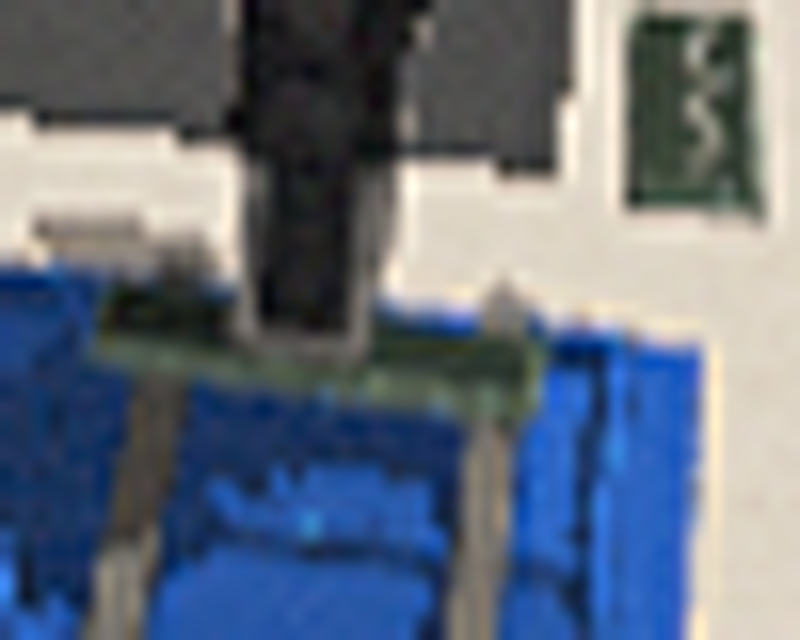

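Emit:
step_arm:
  plan:
    - {"fingers":0.5,"delta_pos":[-1.5,1,0],"rotation":[0,0,0]}
    - {"fingers":0.5,"delta_pos":[-1.5,1,0],"rotation":[0,0,0]}
    - {"fingers":0.5,"delta_pos":[-1.5,1,5],"rotation":[0,0,0]}
    - {"fingers":0.5,"delta_pos":[-1.5,1,11],"rotation":[0,0,0]}
    - {"fingers":0.5,"delta_pos":[-1.5,1,11],"rotation":[0,0,0]}

```text
clock: 4.5
ee_pos: [0.4644, -0.2824, -0.0064]
tcp_rot: [0.485, 0.875, 0.0, -0.001]
wrist_force: [-0.1, -0.3, -0.1]
opening: 0.503
```

Emit:
step_arm:
  plan:
    - {"fingers":0.1,"delta_pos":[0,0,0],"rotation":[0,0,0]}
    - {"fingers":0.1,"delta_pos":[0,0,0],"rotation":[0,0,0]}
    - {"fingers":0.1,"delta_pos":[0,0,0],"rotation":[0,0,0]}
    - {"fingers":0.1,"delta_pos":[0,0,0],"rotation":[0,0,0]}

```text
clock: 5.0
ee_pos: [0.4655, -0.2831, -0.0052]
tcp_rot: [0.485, 0.875, -0.0, 0.0]
wrist_force: [0.7, -0.8, 0.7]
opening: 0.22
```

```bash
python3 - <<'E'
from plan import *
chain([("lift",465.5,-282.9,120,122),("board",605.4,163.5,120,203.9)])
from h import *
c=Cam("scene"); c.crop(320,225,370,265,12,"s4.png")
E
```

```text
now [ 465.5 -283.1   -5.2] yaw 122.03 F [ 0.67 -0.84  0.66] M [-0.07   0.012 -0.014] open 0.22 t 5.0
lift d [ 0.000e+00  1.000e-01 -1.252e+02] rot [0.0002 0.0005 0.0005]
board d [304.4 355.2   0. ] rot [ 0.      0.     -1.4294]
```

View pics/s4.png

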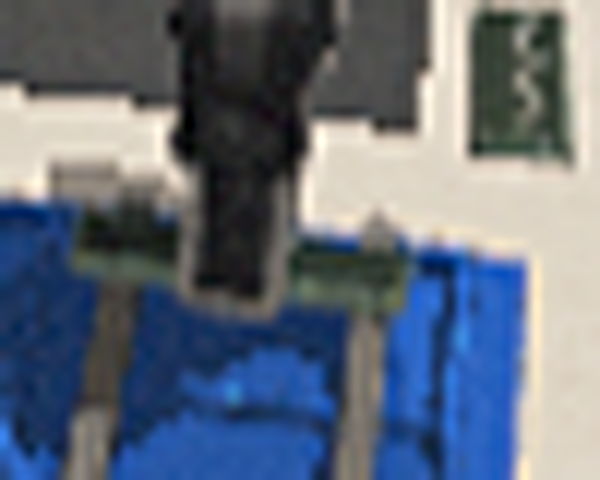

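Emit:
step_arm:
  plan:
    - {"fingers":0.1,"delta_pos":[0,0,-40],"rotation":[0,0,0]}
    - {"fingers":0.1,"delta_pos":[0,0,-100],"rotation":[0,0,0]}
    - {"fingers":0.1,"delta_pos":[304.4,355.2,-125],"rotation":[0,0,-1.4294]}
    - {"fingers":0.1,"delta_pos":[304.4,355.2,-125],"rotation":[0,0,-1.4294]}
    - {"fingers":0.1,"delta_pos":[304.4,355.2,-125],"rotation":[0,0,-1.4294]}
    - {"fingers":0.1,"delta_pos":[304.4,355.2,-125],"rotation":[0,0,-1.4294]}
    - {"fingers":0.1,"delta_pos":[304.4,355.2,-125],"rotation":[0,0,-1.4294]}
    - {"fingers":0.1,"delta_pos":[304.4,355.2,-125],"rotation":[0,0,-1.4294]}

```text
clock: 6.05
ee_pos: [0.5747, 0.075, 0.1128]
tcp_rot: [-0.059, 0.998, -0.001, -0.003]
wrist_force: [1.4, -1.5, -0.2]
opening: 0.209
```

```bash
python3 - <<'E'
from plan import *
chain([("board",605.4,163.5,70,203.9)])
E
```

```text
now [574.7  75.  112.8] yaw -173.21 F [ 1.38 -1.52 -0.2 ] M [ 0.    -0.035  0.035] open 0.209 t 6.05
board d [-41.2  84.3  42.5] rot [-0.0003 -0.0052 -0.2986]
```

Emit:
step_arm:
  plan:
    - {"fingers":0.1,"delta_pos":[-38,78,30],"rotation":[0,0,-0.27]}
    - {"fingers":0.1,"delta_pos":[-38,78,42],"rotation":[0,0,-0.27]}
    - {"fingers":0.1,"delta_pos":[-38,78,42],"rotation":[0,0,-0.27]}
    - {"fingers":0.1,"delta_pos":[-38,78,42],"rotation":[0,0,-0.27]}
    - {"fingers":0.1,"delta_pos":[-38,78,42],"rotation":[0,0,-0.27]}

```text
clock: 6.68
ee_pos: [0.6064, 0.1552, 0.0735]
tcp_rot: [-0.19, 0.982, -0.0, 0.001]
wrist_force: [0.3, -0.1, 0.5]
opening: 0.211
```

```bash
python3 - <<'E'
from plan import *
chain([("board",605.4,163.5,-1.5,203.9)])
E
```

```text
now [606.4 155.2  73.5] yaw -158.15 F [ 0.3  -0.13  0.51] M [ 0.002  0.012 -0.015] open 0.211 t 6.675
board d [-2.1  8.1 75. ] rot [-0.0005  0.0012 -0.0358]
```

Emit:
step_arm:
  plan:
    - {"fingers":0.1,"delta_pos":[-2.1,8.1,0],"rotation":[0,0,-0.0358]}
    - {"fingers":0.1,"delta_pos":[-2.1,8.1,30],"rotation":[0,0,-0.0358]}
    - {"fingers":0.1,"delta_pos":[-2.1,8.1,60],"rotation":[0,0,-0.0358]}
    - {"fingers":0.1,"delta_pos":[-2.1,8.1,65],"rotation":[0,0,-0.0358]}
    - {"fingers":0.1,"delta_pos":[-2.1,8.1,65],"rotation":[0,0,-0.0358]}

```text
clock: 7.3
ee_pos: [0.6052, 0.1645, 0.0081]
tcp_rot: [-0.208, 0.978, 0.0, 0.0]
wrist_force: [-0.1, 0.5, -0.3]
opening: 0.214
```

```bash
python3 - <<'E'
from plan import *
chain([("board",605.4,163.5,-1.5,203.9)])
from h import *
c=Cam("scene"); c.crop(190,155,290,215,7,"s5.png")
E
```

```text
now [605.2 164.5   8.1] yaw -155.99 F [-0.15  0.47 -0.33] M [0.01  0.036 0.021] open 0.214 t 7.3
board d [ 0.2 -1.   9.6] rot [-0.      0.0003  0.0019]
```

View pics/s5.png

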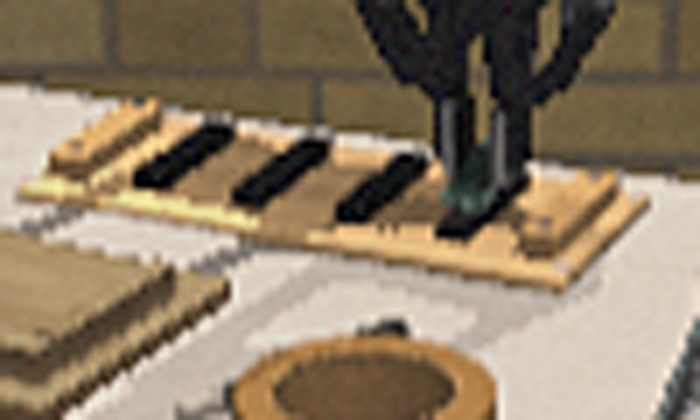

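Emit:
step_arm:
  plan:
    - {"fingers":0.1,"delta_pos":[0,-1,5],"rotation":[0,0,0]}
    - {"fingers":0.1,"delta_pos":[0,-1,9.2],"rotation":[0,0,0]}
    - {"fingers":0.1,"delta_pos":[0,-1,9.2],"rotation":[0,0,0]}
    - {"fingers":0.1,"delta_pos":[0,-1,9.2],"rotation":[0,0,0]}

```text
clock: 7.85
ee_pos: [0.6088, 0.1641, 0.0023]
tcp_rot: [-0.208, 0.978, -0.0, 0.003]
wrist_force: [-1.0, -0.0, 11.1]
opening: 0.208
```

```bash
python3 - <<'E'
from plan import *
chain([("up",605.4,163.5,100,203.9),("B",414.4,-213.4,60,122.5)])
E
```

```text
now [608.8 164.1   2.3] yaw -155.97 F [-0.97 -0.02 11.11] M [-0.351  0.331  0.056] open 0.208 t 7.85
up d [  2.8   0.7 -97.7] rot [-0.0018  0.0063  0.0023]
B d [ 327.3 -267.2   40. ] rot [0.     0.     1.4207]
```

```bash
cat > strips.py <<'E'
from h import *
C=np.array([.573,.2371]); bx=np.array([np.cos(np.radians(23.9)),np.sin(np.radians(23.9))]); by=np.array([-bx[1],bx[0]])
def prof(cam):
    P=Cam(cam).cloud().reshape(-1,3); d=P[:,:2]-C; x=d@bx*1e3; y=d@by*1e3
    for ry in (-81,-27,27,81):
        print(cam,ry,[(a,int(m.sum()),(np.median(P[m,2])*1e3).round(1)) for a in range(-44,44,8) for m in [(abs(y-ry)<6)&(x>=a)&(x<a+8)&(P[:,2]<.05)&(P[:,2]>.0)] if m.sum()>2])
if __name__=="__main__":
    prof("scene"); prof("top")
E
python3 strips.py
```

```text
scene -81 [(-44, 9, np.float64(16.2)), (-36, 10, np.float64(20.5)), (-28, 6, np.float64(28.6)), (-20, 7, np.float64(29.2)), (-4, 6, np.float64(30.8)), (4, 4, np.float64(32.3))]
scene -27 [(-44, 10, np.float64(16.2)), (-36, 5, np.float64(23.1)), (-28, 4, np.float64(23.0)), (-4, 3, np.float64(23.5)), (4, 3, np.float64(23.9)), (12, 3, np.float64(24.5)), (36, 3, np.float64(23.5))]
scene 27 [(-44, 11, np.float64(16.2)), (-36, 3, np.float64(22.4)), (-28, 6, np.float64(23.4)), (-12, 4, np.float64(22.8)), (-4, 4, np.float64(24.4)), (12, 4, np.float64(23.4)), (20, 3, np.float64(23.3)), (28, 3, np.float64(23.7))]
scene 81 [(-44, 11, np.float64(17.6)), (-36, 3, np.float64(22.8)), (-28, 4, np.float64(24.0)), (-20, 4, np.float64(23.6)), (-12, 3, np.float64(23.3)), (-4, 4, np.float64(23.8)), (12, 3, np.float64(22.7)), (20, 5, np.float64(23.9)), (28, 3, np.float64(19.7))]
top -81 [(-44, 15, np.float64(10.6)), (-36, 11, np.float64(19.0)), (-28, 16, np.float64(21.0)), (-20, 12, np.float64(26.2)), (-12, 13, np.float64(25.6)), (-4, 12, np.float64(26.6))]
top -27 []
top 27 []
top 81 []
```

```bash
python3 - <<'E'
from h import *
c=Cam("scene"); c.crop(245,160,275,195,14,"a.png"); t=Cam("top"); t.crop(180,130,230,180,8,"b.png")
a=cv2.imread("pics/a.png"); b=cv2.imread("pics/b.png"); b=cv2.resize(b,(400,490)); a=cv2.resize(a,(390,490)); cv2.imwrite("pics/s6.png",np.hstack([a,b]))
E
```

```text
(no output)
```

View pics/s6.png

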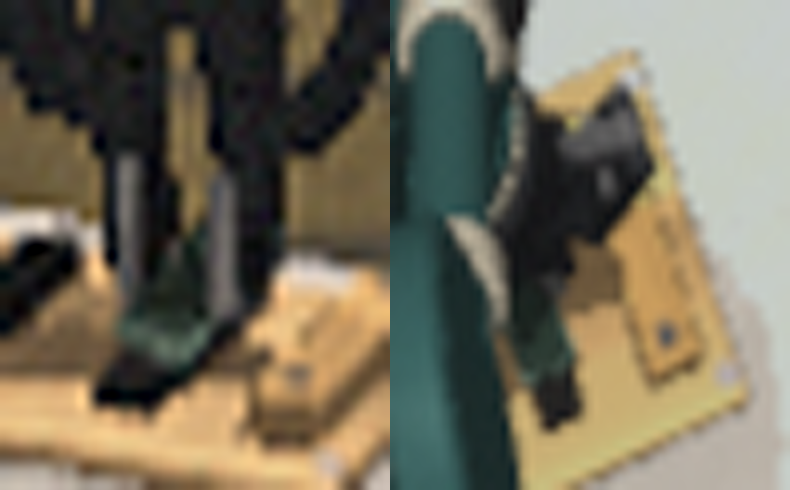

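Emit:
step_arm:
  plan:
    - {"fingers":0.1,"delta_pos":[0,0,-3],"rotation":[0,0,0]}
    - {"fingers":0.1,"delta_pos":[0,0,-3],"rotation":[0,0,0]}
    - {"fingers":0.1,"delta_pos":[0,0,-3],"rotation":[0,0,0]}

```text
clock: 8.43
ee_pos: [0.608, 0.1642, 0.0032]
tcp_rot: [-0.208, 0.978, -0.0, 0.003]
wrist_force: [3.0, -0.2, 6.4]
opening: 0.207
```

Emit:
step_arm:
  plan:
    - {"fingers":0.33,"delta_pos":[0,0,0],"rotation":[0,0,0]}
    - {"fingers":0.33,"delta_pos":[0,0,0],"rotation":[0,0,0]}
    - {"fingers":0.33,"delta_pos":[0,0,0],"rotation":[0,0,0]}

```text
clock: 8.8
ee_pos: [0.6042, 0.1635, 0.0004]
tcp_rot: [-0.208, 0.978, 0.0, -0.001]
wrist_force: [-0.0, 0.5, -1.0]
opening: 0.334
```

```bash
python3 strips.py; python3 - <<'E'
from plan import *
chain([("up",605.4,163.5,100,203.9),("B",414.4,-213.4,60,122.5)])
E
```

```text
scene -81 [(-44, 10, np.float64(20.9)), (-36, 4, np.float64(13.4)), (-28, 11, np.float64(25.8)), (-20, 3, np.float64(27.9)), (-12, 3, np.float64(27.6)), (-4, 3, np.float64(28.0)), (4, 3, np.float64(28.3))]
scene -27 [(-44, 11, np.float64(18.6)), (-36, 6, np.float64(22.4)), (-28, 3, np.float64(23.5)), (-20, 3, np.float64(23.5)), (-12, 3, np.float64(23.4)), (-4, 3, np.float64(23.1)), (4, 4, np.float64(22.7)), (20, 3, np.float64(24.1)), (28, 3, np.float64(22.8)), (36, 3, np.float64(21.6))]
scene 27 [(-44, 12, np.float64(17.1)), (-28, 4, np.float64(23.0)), (-20, 3, np.float64(23.1)), (-12, 4, np.float64(23.1)), (-4, 3, np.float64(24.0)), (12, 3, np.float64(22.5)), (20, 3, np.float64(23.9)), (28, 5, np.float64(21.7))]
scene 81 [(-44, 11, np.float64(19.5)), (-36, 6, np.float64(22.9)), (-20, 3, np.float64(22.3)), (-12, 4, np.float64(23.5)), (-4, 5, np.float64(24.2)), (4, 4, np.float64(22.7)), (12, 4, np.float64(24.3)), (20, 3, np.float64(23.3)), (28, 3, np.float64(23.9))]
top -81 [(-44, 16, np.float64(12.0)), (-36, 11, np.float64(21.1)), (-28, 13, np.float64(22.9)), (-20, 11, np.float64(24.5)), (-12, 11, np.float64(25.1)), (-4, 5, np.float64(24.7))]
top -27 []
top 27 []
top 81 []
now [604.6 163.5   0.7] yaw -155.99 F [ 0.68 -0.42 -0.37] M [-0.011  0.019  0.005] open 0.329 t 8.9
up d [ -0.6  -0.3 -99.3] rot [ 0.0003 -0.0014  0.0019]
B d [ 327.3 -267.2   40. ] rot [0.     0.     1.4207]
```

Emit:
step_arm:
  plan:
    - {"fingers":0.33,"delta_pos":[0,0,-40],"rotation":[0,0,0]}
    - {"fingers":0.4,"delta_pos":[0,0,-100],"rotation":[0,0,0]}
    - {"fingers":0.5,"delta_pos":[327,-267.5,-99],"rotation":[0,0,1.42]}
    - {"fingers":0.5,"delta_pos":[327,-267.5,-99],"rotation":[0,0,1.42]}
    - {"fingers":0.5,"delta_pos":[327,-267.5,-99],"rotation":[0,0,1.42]}
    - {"fingers":0.5,"delta_pos":[327,-267.5,-99],"rotation":[0,0,1.42]}
    - {"fingers":0.5,"delta_pos":[327,-267.5,-99],"rotation":[0,0,1.42]}
    - {"fingers":0.5,"delta_pos":[327,-267.5,-99],"rotation":[0,0,1.42]}

```text
clock: 9.9
ee_pos: [0.4356, -0.1728, 0.1006]
tcp_rot: [0.348, 0.937, -0.0, 0.0]
wrist_force: [0.5, -0.7, 0.0]
opening: 0.498
```

```bash
python3 - <<'E'
from plan import *
chain([("B",414.4,-213.4,60,122.5)])
E
```

```text
now [ 435.6 -172.8  100.6] yaw 139.22 F [ 0.52 -0.71  0.03] M [ 0.015 -0.037  0.039] open 0.498 t 9.9
B d [-10.4 -44.6  40.6] rot [2.000e-04 6.000e-04 2.918e-01]
```

Emit:
step_arm:
  plan:
    - {"fingers":0.5,"delta_pos":[-9,-40,20],"rotation":[0,0,0.265]}
    - {"fingers":0.5,"delta_pos":[-9,-40,40],"rotation":[0,0,0.265]}
    - {"fingers":0.5,"delta_pos":[-9,-40,40],"rotation":[0,0,0.265]}
    - {"fingers":0.5,"delta_pos":[-9,-40,40],"rotation":[0,0,0.265]}
    - {"fingers":0.5,"delta_pos":[-9,-40,40],"rotation":[0,0,0.265]}

```text
clock: 10.52
ee_pos: [0.4187, -0.2075, 0.0614]
tcp_rot: [0.466, 0.885, 0.0, 0.001]
wrist_force: [0.7, -0.6, -0.0]
opening: 0.504
```

```bash
python3 - <<'E'
from plan import *
chain([("B",414.4,-213.4,-5.5,122.5)])
from h import *
c=Cam("scene"); P=c.cloud(); hsv=cv2.cvtColor(c.frame,cv2.COLOR_BGR2HSV)
E
```

```text
now [ 418.7 -207.5   61.4] yaw 124.48 F [ 0.72 -0.62 -0.03] M [-0.017 -0.     0.007] open 0.504 t 10.525
B d [-2.3 -7.  66.9] rot [0.0008 0.0015 0.0345]
```

Emit:
step_arm:
  plan:
    - {"fingers":0.5,"delta_pos":[-2.3,-7,0],"rotation":[0,0,0.0345]}
    - {"fingers":0.5,"delta_pos":[-2.3,-7,30],"rotation":[0,0,0.0345]}
    - {"fingers":0.5,"delta_pos":[-2.3,-7,60],"rotation":[0,0,0.0345]}
    - {"fingers":0.5,"delta_pos":[-2.3,-7,66.5],"rotation":[0,0,0.0345]}
    - {"fingers":0.5,"delta_pos":[-2.3,-7,66.5],"rotation":[0,0,0.0345]}
    - {"fingers":0.5,"delta_pos":[-2.3,-7,66.5],"rotation":[0,0,0.0345]}
    - {"fingers":0.35,"delta_pos":[-2.3,-7,66.5],"rotation":[0,0,0.0345]}
    - {"fingers":0.35,"delta_pos":[-2.3,-7,66.5],"rotation":[0,0,0.0345]}

```text
clock: 11.58
ee_pos: [0.4138, -0.2138, -0.0053]
tcp_rot: [0.482, 0.876, -0.0, 0.001]
wrist_force: [0.4, -0.3, -0.1]
opening: 0.345
```

Emit:
step_arm:
  plan:
    - {"fingers":0.1,"delta_pos":[0,0,0],"rotation":[0,0,0]}
    - {"fingers":0.1,"delta_pos":[0,0,0],"rotation":[0,0,0]}
    - {"fingers":0.1,"delta_pos":[0,0,0],"rotation":[0,0,0]}
    - {"fingers":0.1,"delta_pos":[0,0,-1],"rotation":[0,0,0]}

```text
clock: 12.08
ee_pos: [0.4133, -0.2135, -0.0049]
tcp_rot: [0.482, 0.876, 0.0, 0.0]
wrist_force: [0.1, -0.2, -0.4]
opening: 0.216
```

```bash
python3 - <<'E'
from plan import *
chain([("up",414.4,-213.4,120,122.5),("R2",583.4,212.3,120,203.9)])
E
```

```text
now [ 413.3 -213.5   -4.9] yaw 122.39 F [ 0.08 -0.24 -0.38] M [ 0.02   0.035 -0.004] open 0.216 t 12.075
up d [  -0.5    1.  -124.9] rot [ 0.0002  0.0003 -0.002 ]
R2 d [268.2 371.3   0. ] rot [ 0.      0.     -1.4207]
```

Emit:
step_arm:
  plan:
    - {"fingers":0.1,"delta_pos":[0,0,-20],"rotation":[0,0,0]}
    - {"fingers":0.1,"delta_pos":[0,0,-60],"rotation":[0,0,0]}
    - {"fingers":0.1,"delta_pos":[20,30,-100],"rotation":[0,0,-0.1]}
    - {"fingers":0.1,"delta_pos":[267.7,372.3,-125],"rotation":[0,0,-1.4227]}
    - {"fingers":0.1,"delta_pos":[267.7,372.3,-125],"rotation":[0,0,-1.4227]}
    - {"fingers":0.1,"delta_pos":[267.7,372.3,-125],"rotation":[0,0,-1.4227]}
    - {"fingers":0.1,"delta_pos":[267.7,372.3,-125],"rotation":[0,0,-1.4227]}
    - {"fingers":0.1,"delta_pos":[267.7,372.3,-125],"rotation":[0,0,-1.4227]}

```text
clock: 13.08
ee_pos: [0.5436, 0.1113, 0.1134]
tcp_rot: [-0.019, 1.0, -0.0, 0.0]
wrist_force: [1.1, -0.5, 0.2]
opening: 0.215
```

```bash
python3 - <<'E'
from plan import *
chain([("R2",583.4,212.3,60,203.9)])
E
```

```text
now [543.6 111.3 113.4] yaw -177.79 F [ 1.13 -0.55  0.17] M [ 0.009 -0.043  0.01 ] open 0.215 t 13.075
R2 d [-43.6  99.4  53.4] rot [-3.000e-04  1.000e-04 -3.786e-01]
```

Emit:
step_arm:
  plan:
    - {"fingers":0.1,"delta_pos":[-43.6,99.4,20],"rotation":[0,0,-0.379]}
    - {"fingers":0.1,"delta_pos":[-43.6,99.4,30],"rotation":[0,0,-0.379]}
    - {"fingers":0.1,"delta_pos":[-43.6,99.4,53],"rotation":[0,0,-0.379]}
    - {"fingers":0.1,"delta_pos":[-43.6,99.4,53],"rotation":[0,0,-0.379]}
    - {"fingers":0.1,"delta_pos":[-43.6,99.4,53],"rotation":[0,0,-0.379]}
    - {"fingers":0.1,"delta_pos":[-43.6,99.4,53],"rotation":[0,0,-0.379]}

```text
clock: 13.82
ee_pos: [0.5845, 0.2096, 0.0618]
tcp_rot: [-0.204, 0.979, 0.0, 0.001]
wrist_force: [0.1, 0.3, 1.1]
opening: 0.218
```

```bash
python3 - <<'E'
from plan import *
chain([("R2",583.4,212.3,8,203.9)])
E
```

```text
now [584.5 209.6  61.8] yaw -156.51 F [0.06 0.28 1.1 ] M [-0.054 -0.026  0.012] open 0.218 t 13.825
R2 d [ 0.1  2.9 53.8] rot [-0.0002  0.0021 -0.0072]
```

Emit:
step_arm:
  plan:
    - {"fingers":0.1,"delta_pos":[0,2.9,20],"rotation":[0,0,-0.0072]}
    - {"fingers":0.1,"delta_pos":[0,2.9,45],"rotation":[0,0,-0.0072]}
    - {"fingers":0.1,"delta_pos":[0,2.9,57],"rotation":[0,0,-0.0072]}
    - {"fingers":0.1,"delta_pos":[0,2.9,59],"rotation":[0,0,-0.0072]}
    - {"fingers":0.1,"delta_pos":[0,2.9,59],"rotation":[0,0,-0.0072]}
    - {"fingers":0.1,"delta_pos":[0,2.9,59],"rotation":[0,0,-0.0072]}

```text
clock: 14.58
ee_pos: [0.5834, 0.213, 0.0024]
tcp_rot: [-0.208, 0.978, 0.0, 0.001]
wrist_force: [0.5, 0.1, -0.4]
opening: 0.219
```

Emit:
step_arm:
  plan:
    - {"fingers":0.1,"delta_pos":[0,0,1],"rotation":[0,0,0]}
    - {"fingers":0.1,"delta_pos":[0,0,2],"rotation":[0,0,0]}
    - {"fingers":0.1,"delta_pos":[0,0,2],"rotation":[0,0,0]}

```text
clock: 14.95
ee_pos: [0.5824, 0.2127, -0.0006]
tcp_rot: [-0.208, 0.978, -0.0, -0.0]
wrist_force: [0.5, 0.2, 0.1]
opening: 0.219
```

Emit:
step_arm:
  plan:
    - {"fingers":0.1,"delta_pos":[0,0,1],"rotation":[0,0,0]}
    - {"fingers":0.1,"delta_pos":[0,0,1],"rotation":[0,0,0]}
    - {"fingers":0.1,"delta_pos":[0,0,1],"rotation":[0,0,0]}

```text
clock: 15.32
ee_pos: [0.5825, 0.2127, -0.0016]
tcp_rot: [-0.208, 0.978, -0.0, -0.0]
wrist_force: [-0.3, 0.3, -0.5]
opening: 0.217
```

Emit:
step_arm:
  plan:
    - {"fingers":0.1,"delta_pos":[0,0,0.8],"rotation":[0,0,0]}
    - {"fingers":0.1,"delta_pos":[0,0,0.8],"rotation":[0,0,0]}
    - {"fingers":0.1,"delta_pos":[0,0,0.8],"rotation":[0,0,0]}

```text
clock: 15.7
ee_pos: [0.5826, 0.2127, -0.0022]
tcp_rot: [-0.208, 0.978, -0.0, 0.0]
wrist_force: [-0.0, -0.3, 2.5]
opening: 0.217
```

Emit:
step_arm:
  plan:
    - {"fingers":0.38,"delta_pos":[0,0,0],"rotation":[0,0,0]}
    - {"fingers":0.38,"delta_pos":[0,0,0],"rotation":[0,0,0]}
    - {"fingers":0.38,"delta_pos":[0,0,0],"rotation":[0,0,0]}
    - {"fingers":0.38,"delta_pos":[0,0,-30],"rotation":[0,0,0]}
    - {"fingers":0.4,"delta_pos":[0,0,-80],"rotation":[0,0,0]}
    - {"fingers":0.5,"delta_pos":[0,0,-110],"rotation":[0,0,0]}

```text
clock: 16.45
ee_pos: [0.5837, 0.2131, 0.1103]
tcp_rot: [-0.208, 0.978, 0.0, 0.002]
wrist_force: [-0.9, 0.7, -0.3]
opening: 0.5
```

```bash
python3 - <<'E'
from plan import *
chain([("C",363.9,-244.1,100,122.5)])
E
```

```text
now [583.7 213.1 110.3] yaw -156.04 F [-0.89  0.7  -0.28] M [ 0.028 -0.006 -0.019] open 0.5 t 16.45
C d [ 386.6 -328.5    9.2] rot [0.0019 0.0027 1.4217]
```

Emit:
step_arm:
  plan:
    - {"fingers":0.5,"delta_pos":[386.6,-328.5,9],"rotation":[0,0,1.4217]}
    - {"fingers":0.5,"delta_pos":[386.6,-328.5,9],"rotation":[0,0,1.4217]}
    - {"fingers":0.5,"delta_pos":[386.6,-328.5,9],"rotation":[0,0,1.4217]}
    - {"fingers":0.5,"delta_pos":[386.6,-328.5,9],"rotation":[0,0,1.4217]}
    - {"fingers":0.5,"delta_pos":[386.6,-328.5,9],"rotation":[0,0,1.4217]}
    - {"fingers":0.5,"delta_pos":[386.6,-328.5,9],"rotation":[0,0,1.4217]}
    - {"fingers":0.5,"delta_pos":[386.6,-328.5,9],"rotation":[0,0,1.4217]}
    - {"fingers":0.5,"delta_pos":[386.6,-328.5,9],"rotation":[0,0,1.4217]}

```text
clock: 17.45
ee_pos: [0.3649, -0.2395, 0.0991]
tcp_rot: [0.483, 0.876, -0.0, 0.001]
wrist_force: [0.5, -0.2, 0.2]
opening: 0.497
```

```bash
python3 - <<'E'
from plan import *
chain([("C",363.9,-244.1,60,122.5)])
E
python3 strips.py | grep top
python3 -c "
from h import *
t=Cam('top'); t.crop(110,125,240,215,6,'bd2.png')"
```

```text
now [ 364.9 -239.5   99.1] yaw 122.27 F [ 0.5  -0.2   0.23] M [-0.04   0.017  0.013] open 0.497 t 17.45
C d [-3.3 -3.3 39.1] rot [ 0.0006  0.0013 -0.004 ]
top -81 [(-44, 13, np.float64(11.4)), (-36, 11, np.float64(21.3)), (-28, 15, np.float64(22.5)), (-20, 12, np.float64(25.3)), (-12, 11, np.float64(24.0)), (-4, 12, np.float64(23.6)), (4, 10, np.float64(23.1)), (12, 11, np.float64(26.1)), (20, 13, np.float64(23.7)), (28, 9, np.float64(25.3)), (36, 12, np.float64(23.2))]
top -27 [(-44, 14, np.float64(10.7)), (-36, 12, np.float64(22.4)), (-28, 12, np.float64(23.4)), (-20, 11, np.float64(25.1)), (-12, 9, np.float64(24.1)), (-4, 14, np.float64(23.7)), (4, 10, np.float64(25.9)), (12, 11, np.float64(23.6)), (20, 13, np.float64(22.6)), (28, 11, np.float64(24.0)), (36, 6, np.float64(20.6))]
top 27 [(-44, 18, np.float64(11.2)), (-36, 10, np.float64(19.8)), (-28, 13, np.float64(20.6)), (-20, 10, np.float64(20.0)), (-12, 13, np.float64(20.2)), (-4, 9, np.float64(20.9)), (4, 13, np.float64(19.1)), (12, 11, np.float64(21.7)), (20, 10, np.float64(19.2)), (28, 13, np.float64(20.0)), (36, 7, np.float64(19.1))]
top 81 [(-44, 15, np.float64(10.1)), (-36, 12, np.float64(19.0)), (-28, 12, np.float64(20.2)), (-20, 11, np.float64(19.1)), (-12, 11, np.float64(20.5)), (-4, 11, np.float64(18.9)), (4, 13, np.float64(19.1)), (12, 11, np.float64(20.4)), (20, 11, np.float64(20.1)), (28, 11, np.float64(19.8)), (36, 9, np.float64(18.2))]
```

View pics/bd2.png

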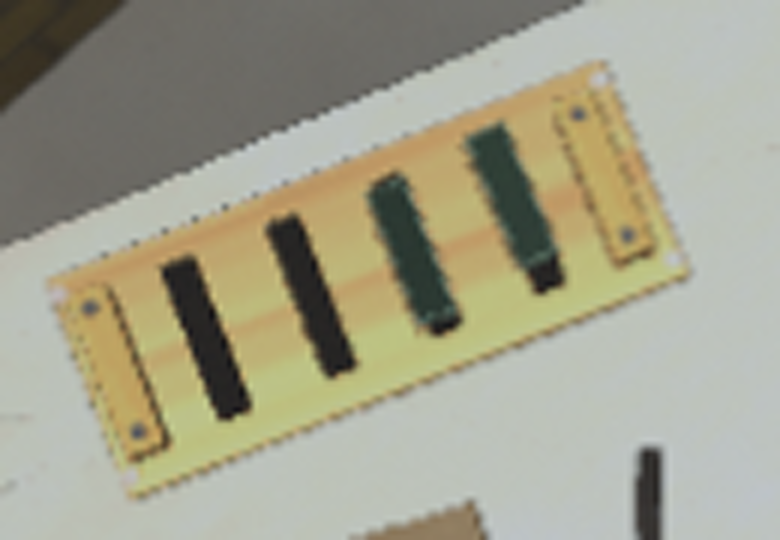

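```bash
cat > ms.py <<'E'
from strips import *
c=Cam("top"); hsv=cv2.cvtColor(c.frame,cv2.COLOR_BGR2HSV).astype(int); xx,yy=np.meshgrid(range(560),range(420))
m=(hsv[...,1]>50)&(hsv[...,2]<110)&(hsv[...,0]>40)&(hsv[...,0]<100)&(xx>120)&(xx<220)&(yy>130)&(yy<210)
n,l,st,_=cv2.connectedComponentsWithStats(m.astype(np.uint8))
for i in range(1,n):
    if st[i,4]>40:
        ys,xs=np.nonzero(l==i); w=c.w(np.c_[xs,ys],.024); d=w.mean(0)[:2]-C; print(st[i,4],rect(w),"mean",(w.mean(0)*1e3).round(1),"board xy",(d@bx*1e3).round(1),(d@by*1e3).round(1),"extent x",(((w[:,:2]-C)@bx).min()*1e3).round(1),(((w[:,:2]-C)@bx).max()*1e3).round(1))
E
python3 ms.py
```

```text
125 (array([613.2, 166.5]), array([64.3, 17. ]), 25.16) mean [613.1 167.   24. ] board xy 8.3 -80.3 extent x -24.0 40.3
124 (array([584.4, 213.6]), array([64.6, 15.4]), 23.96) mean [584.5 213.6  24. ] board xy 1.1 -26.1 extent x -31.4 33.2
```

Emit:
step_arm:
  plan:
    - {"fingers":0.5,"delta_pos":[-3.3,-3.3,39],"rotation":[0,0,-0.004]}
    - {"fingers":0.5,"delta_pos":[-3.3,-3.3,39],"rotation":[0,0,-0.004]}
    - {"fingers":0.5,"delta_pos":[-3.3,-3.3,39],"rotation":[0,0,-0.004]}
    - {"fingers":0.5,"delta_pos":[-3.3,-3.3,39],"rotation":[0,0,-0.004]}

```text
clock: 18.15
ee_pos: [0.3662, -0.2423, 0.0611]
tcp_rot: [0.478, 0.878, -0.0, 0.001]
wrist_force: [0.3, -0.4, -0.4]
opening: 0.503
```

```bash
python3 - <<'E'
from plan import *
chain([("C",363.9,-244.1,-5.5,122.5)])
E
```

```text
now [ 366.2 -242.3   61.1] yaw 122.83 F [ 0.27 -0.35 -0.4 ] M [ 0.034 -0.016  0.006] open 0.503 t 18.15
C d [-0.1 -2.9 66.6] rot [0.0008 0.002  0.0057]
```

Emit:
step_arm:
  plan:
    - {"fingers":0.5,"delta_pos":[0,-2.9,10],"rotation":[0,0,0.0057]}
    - {"fingers":0.5,"delta_pos":[0,-2.9,30],"rotation":[0,0,0.0057]}
    - {"fingers":0.5,"delta_pos":[0,-2.9,60],"rotation":[0,0,0.0057]}
    - {"fingers":0.5,"delta_pos":[0,-2.9,66.3],"rotation":[0,0,0.0057]}
    - {"fingers":0.5,"delta_pos":[0,-2.9,66.3],"rotation":[0,0,0.0057]}
    - {"fingers":0.5,"delta_pos":[0,-2.9,66.3],"rotation":[0,0,0.0057]}
    - {"fingers":0.35,"delta_pos":[0,-2.9,66.3],"rotation":[0,0,0.0057]}
    - {"fingers":0.35,"delta_pos":[0,-2.9,66.3],"rotation":[0,0,0.0057]}

```text
clock: 19.15
ee_pos: [0.3629, -0.2443, -0.0059]
tcp_rot: [0.482, 0.876, -0.0, 0.001]
wrist_force: [0.4, 0.4, -0.2]
opening: 0.349
```

Emit:
step_arm:
  plan:
    - {"fingers":0.1,"delta_pos":[0,0,0],"rotation":[0,0,0]}
    - {"fingers":0.1,"delta_pos":[0,0,0],"rotation":[0,0,0]}
    - {"fingers":0.1,"delta_pos":[0,0,0],"rotation":[0,0,0]}
    - {"fingers":0.1,"delta_pos":[0,0,0],"rotation":[0,0,0]}

```text
clock: 19.65
ee_pos: [0.3628, -0.2442, -0.0057]
tcp_rot: [0.482, 0.876, -0.0, 0.0]
wrist_force: [-0.9, 0.7, 5.8]
opening: 0.222
```

```bash
python3 - <<'E'
from plan import *
chain([("up",363.9,-244.1,120,122.5),("R3",562.4,261.8,120,203.9)])
E
```

```text
now [ 362.8 -244.2   -5.7] yaw 122.42 F [-0.89  0.7   5.85] M [ 0.176  0.223 -0.03 ] open 0.222 t 19.65
up d [  -0.6    1.  -125.7] rot [ 0.0002  0.0007 -0.0014]
R3 d [320.  439.2   0. ] rot [ 0.      0.     -1.4207]
```

Emit:
step_arm:
  plan:
    - {"fingers":0.1,"delta_pos":[0,0,-20],"rotation":[0,0,0]}
    - {"fingers":0.1,"delta_pos":[0,0,-60],"rotation":[0,0,0]}
    - {"fingers":0.1,"delta_pos":[20,30,-100],"rotation":[0,0,-0.1]}
    - {"fingers":0.1,"delta_pos":[319.4,440.2,-126],"rotation":[0,0,-1.422]}
    - {"fingers":0.1,"delta_pos":[319.4,440.2,-126],"rotation":[0,0,-1.422]}
    - {"fingers":0.1,"delta_pos":[319.4,440.2,-126],"rotation":[0,0,-1.422]}
    - {"fingers":0.1,"delta_pos":[319.4,440.2,-126],"rotation":[0,0,-1.422]}
    - {"fingers":0.1,"delta_pos":[319.4,440.2,-126],"rotation":[0,0,-1.422]}

```text
clock: 20.65
ee_pos: [0.4917, 0.0815, 0.1098]
tcp_rot: [-0.019, 1.0, -0.0, 0.0]
wrist_force: [0.7, -0.7, -0.4]
opening: 0.22
```

```bash
python3 - <<'E'
from plan import *
chain([("R3",562.4,261.8,60,203.9)])
E
```

```text
now [491.7  81.5 109.8] yaw -177.77 F [ 0.74 -0.67 -0.38] M [-0.01  -0.012  0.006] open 0.22 t 20.65
R3 d [-77.6 177.4  49.9] rot [-0.0004  0.0009 -0.3783]
```

Emit:
step_arm:
  plan:
    - {"fingers":0.1,"delta_pos":[-77.6,177.4,0],"rotation":[0,0,-0.378]}
    - {"fingers":0.1,"delta_pos":[-77.6,177.4,10],"rotation":[0,0,-0.378]}
    - {"fingers":0.1,"delta_pos":[-77.6,177.4,20],"rotation":[0,0,-0.378]}
    - {"fingers":0.1,"delta_pos":[-77.6,177.4,50],"rotation":[0,0,-0.378]}
    - {"fingers":0.1,"delta_pos":[-77.6,177.4,50],"rotation":[0,0,-0.378]}
    - {"fingers":0.1,"delta_pos":[-77.6,177.4,50],"rotation":[0,0,-0.378]}
    - {"fingers":0.1,"delta_pos":[-77.6,177.4,50],"rotation":[0,0,-0.378]}

```text
clock: 21.52
ee_pos: [0.5639, 0.2587, 0.0611]
tcp_rot: [-0.203, 0.979, 0.0, 0.001]
wrist_force: [0.9, 0.5, 0.6]
opening: 0.223
```

```bash
python3 - <<'E'
from plan import *
chain([("R3",562.4,261.8,-1.5,203.9)])
E
```

```text
now [563.9 258.7  61.1] yaw -156.56 F [0.9  0.51 0.62] M [-0.07  -0.012  0.012] open 0.223 t 21.525
R3 d [ 0.3  3.5 62.6] rot [-0.0002  0.0022 -0.008 ]
```

Emit:
step_arm:
  plan:
    - {"fingers":0.1,"delta_pos":[0,3.5,20],"rotation":[0,0,-0.008]}
    - {"fingers":0.1,"delta_pos":[0,3.5,45],"rotation":[0,0,-0.008]}
    - {"fingers":0.1,"delta_pos":[0,3.5,58],"rotation":[0,0,-0.008]}
    - {"fingers":0.1,"delta_pos":[0,3.5,61],"rotation":[0,0,-0.008]}
    - {"fingers":0.1,"delta_pos":[0,3.5,61],"rotation":[0,0,-0.008]}
    - {"fingers":0.1,"delta_pos":[0,3.5,61],"rotation":[0,0,-0.008]}

```text
clock: 22.28
ee_pos: [0.5625, 0.2628, -0.0007]
tcp_rot: [-0.208, 0.978, 0.0, 0.001]
wrist_force: [0.2, 0.1, 0.4]
opening: 0.227
```

Emit:
step_arm:
  plan:
    - {"fingers":0.1,"delta_pos":[0,0,1.5],"rotation":[0,0,0]}
    - {"fingers":0.1,"delta_pos":[0,0,1.5],"rotation":[0,0,0]}
    - {"fingers":0.1,"delta_pos":[0,0,1.5],"rotation":[0,0,0]}

```text
clock: 22.65
ee_pos: [0.5622, 0.2627, -0.0026]
tcp_rot: [-0.208, 0.978, 0.0, 0.001]
wrist_force: [1.2, 1.0, 1.4]
opening: 0.224
```

Emit:
step_arm:
  plan:
    - {"fingers":0.38,"delta_pos":[0,0,0],"rotation":[0,0,0]}
    - {"fingers":0.38,"delta_pos":[0,0,0],"rotation":[0,0,0]}
    - {"fingers":0.38,"delta_pos":[0,0,0],"rotation":[0,0,0]}
    - {"fingers":0.38,"delta_pos":[0,0,-20],"rotation":[0,0,0]}
    - {"fingers":0.36,"delta_pos":[0,0,-60],"rotation":[0,0,0]}
    - {"fingers":0.33,"delta_pos":[0,0,-60],"rotation":[0,0,0]}
    - {"fingers":0.33,"delta_pos":[0,0,-60],"rotation":[0,0,0]}

```text
clock: 23.52
ee_pos: [0.562, 0.2626, 0.058]
tcp_rot: [-0.208, 0.978, 0.0, 0.001]
wrist_force: [0.2, -1.0, -0.7]
opening: 0.328
```

```bash
python3 - <<'E'
from plan import *
chain([("S1",612.8,166.7,50,204.2)])
E
```

```text
now [562.  262.6  58. ] yaw -156.03 F [ 0.17 -1.01 -0.72] M [ 0.045  0.079 -0.003] open 0.328 t 23.525
S1 d [  -7.5 -108.3    8. ] rot [-0.0001  0.0014 -0.004 ]
```

Emit:
step_arm:
  plan:
    - {"fingers":0.33,"delta_pos":[-7.5,-108.3,0],"rotation":[0,0,-0.004]}
    - {"fingers":0.33,"delta_pos":[-7.5,-108.3,0],"rotation":[0,0,-0.004]}
    - {"fingers":0.33,"delta_pos":[-7.5,-108.3,0],"rotation":[0,0,-0.004]}
    - {"fingers":0.33,"delta_pos":[-7.5,-108.3,8],"rotation":[0,0,-0.004]}
    - {"fingers":0.33,"delta_pos":[-7.5,-108.3,8],"rotation":[0,0,-0.004]}
    - {"fingers":0.33,"delta_pos":[-7.5,-108.3,8],"rotation":[0,0,-0.004]}

```text
clock: 24.28
ee_pos: [0.6116, 0.1675, 0.0483]
tcp_rot: [-0.21, 0.978, 0.0, -0.001]
wrist_force: [1.6, 0.1, -0.0]
opening: 0.331
```

```bash
python3 - <<'E'
from plan import *
chain([("S1",612.8,166.7,-1.7,204.2)])
E
```

```text
now [611.6 167.5  48.3] yaw -155.72 F [ 1.63  0.07 -0.  ] M [ 0.039 -0.014 -0.018] open 0.331 t 24.275
S1 d [-0.9 -1.3 50. ] rot [ 0.0003 -0.0011  0.0014]
```

Lower, grip, lift 2 mm, shift 8 mm back along the rest, and lower.

Emit:
step_arm:
  plan:
    - {"fingers":0.33,"delta_pos":[-0.9,-1.3,20],"rotation":[0,0,0]}
    - {"fingers":0.33,"delta_pos":[-0.9,-1.3,42],"rotation":[0,0,0]}
    - {"fingers":0.33,"delta_pos":[-0.9,-1.3,50],"rotation":[0,0,0]}
    - {"fingers":0.33,"delta_pos":[-0.9,-1.3,50],"rotation":[0,0,0]}
    - {"fingers":0.33,"delta_pos":[-0.9,-1.3,50],"rotation":[0,0,0]}
    - {"fingers":0.1,"delta_pos":[-0.9,-1.3,50],"rotation":[0,0,0]}
    - {"fingers":0.1,"delta_pos":[-0.9,-1.3,50],"rotation":[0,0,0]}
    - {"fingers":0.1,"delta_pos":[-0.9,-1.3,50],"rotation":[0,0,0]}

```text
clock: 25.28
ee_pos: [0.6149, 0.166, 0.0002]
tcp_rot: [-0.21, 0.978, 0.0, 0.001]
wrist_force: [-0.1, 0.2, 4.9]
opening: 0.222
```

Emit:
step_arm:
  plan:
    - {"fingers":0.1,"delta_pos":[0,0,-4],"rotation":[0,0,0]}
    - {"fingers":0.1,"delta_pos":[0,0,-4],"rotation":[0,0,0]}
    - {"fingers":0.1,"delta_pos":[4,0.5,-4],"rotation":[0,0,0]}
    - {"fingers":0.1,"delta_pos":[8,1,-4],"rotation":[0,0,0]}
    - {"fingers":0.1,"delta_pos":[8,1,-4],"rotation":[0,0,0]}
    - {"fingers":0.1,"delta_pos":[8,1,-0.3],"rotation":[0,0,0]}
    - {"fingers":0.1,"delta_pos":[8,1,-0.3],"rotation":[0,0,0]}
    - {"fingers":0.1,"delta_pos":[8,1,-0.3],"rotation":[0,0,0]}

```text
clock: 26.28
ee_pos: [0.6065, 0.1635, 0.0001]
tcp_rot: [-0.21, 0.978, -0.0, 0.0]
wrist_force: [-1.7, 0.2, 4.9]
opening: 0.221
```

```bash
python3 - <<'E'
from plan import *
chain([("S1",605.4,163.5,-1.7,203.9)])
E
```

```text
now [6.065e+02 1.635e+02 1.000e-01] yaw -155.8 F [-1.72  0.17  4.86] M [-0.088  0.332 -0.031] open 0.221 t 26.275
S1 d [1.  0.5 1.8] rot [-0.0001  0.0004  0.0052]
```

Emit:
step_arm:
  plan:
    - {"fingers":0.33,"delta_pos":[0,0,0],"rotation":[0,0,0]}
    - {"fingers":0.33,"delta_pos":[0,0,0],"rotation":[0,0,0]}
    - {"fingers":0.33,"delta_pos":[0,0,0],"rotation":[0,0,0]}
    - {"fingers":0.33,"delta_pos":[0,0,-20],"rotation":[0,0,0]}
    - {"fingers":0.33,"delta_pos":[0,0,-60],"rotation":[0,0,0]}
    - {"fingers":0.4,"delta_pos":[0,0,-120],"rotation":[0,0,0]}
    - {"fingers":0.5,"delta_pos":[0,0,-150],"rotation":[0,0,0]}

```text
clock: 27.15
ee_pos: [0.6086, 0.1639, 0.1552]
tcp_rot: [-0.21, 0.978, 0.0, 0.004]
wrist_force: [0.1, -0.3, -0.0]
opening: 0.503
```

```bash
cat > bar.py <<'E'
from h import *
def bar(cam,box=(340,140,450,260)):
    c=Cam(cam); P=c.cloud(); xx,yy=np.meshgrid(range(560),range(420)); S=cv2.cvtColor(c.frame,cv2.COLOR_BGR2HSV)[...,1]
    m=(xx>box[0])&(xx<box[2])&(yy>box[1])&(yy<box[3])&(P[...,2]>.018)&(P[...,2]<.16)&(S<60); m=big(m); Q=P[m]
    c0,wh,a=rect(Q); print(cam,len(Q),c0,wh,a); u=np.array([np.cos(np.radians(a)),np.sin(np.radians(a))]); t=(Q[:,:2]*1e3-c0)@u
    for k in range(-140,140,40):
        s=(t>=k)&(t<k+40); print(k+20,s.sum(),np.percentile(Q[s,2]*1e3,[50,90]).round(1) if s.any() else "",end=" | ")
    print()
    return c0,a
if __name__=="__main__":
    bar("top"); bar("scene",(365,215,420,300))
E
python3 bar.py
python3 - <<'E'
from plan import *
u=np.array([np.cos(np.radians(39)),np.sin(np.radians(39))]); c=np.array([523.5,-398])
for k in (-80,80): chain([(str(k),*(c+k*u),100,39)])
E
```

```text
top 1122 [ 525.1 -398. ] [272.2  33.3] 38.81
-120 149 [34.2 41.6] | -80 170 [34.5 42.3] | -40 168 [34.7 42.8] | 0 165 [34.4 42.6] | 40 160 [35.5 42. ] | 80 163 [35.1 42.4] | 120 147 [34.7 41.9] | 
scene 921 [ 524.9 -398.9] [273.5  31.2] 39.74
-120 224 [35.  43.8] | -80 149 [36.  44.4] | -40 136 [36.1 44.6] | 0 122 [36.2 45.1] | 40 114 [36.2 44.4] | 80 97 [36.7 44.9] | 120 79 [35.7 44.7] | 
now [610.2 164.3 156.7] yaw -155.8 F [0.2  0.85 0.84] M [ 0.027 -0.002  0.045] open 0.501 t 27.25
-80 d [ 387.6 -497.7   53.4] rot [0.016  0.0054 2.8832]
now [610.2 164.3 156.7] yaw -155.8 F [0.2  0.85 0.84] M [ 0.027 -0.002  0.045] open 0.501 t 27.25
80 d [ 232.9 -456.8   55.1] rot [0.016  0.0054 2.8832]
```

```bash
python3 ms.py; python3 - <<'E'
from plan import *
chain([("mid",524.5,-398,120,39)])
E
```

```text
350 (array([665.1, 264.3]), array([92.7, 44.2]), -88.32) mean [670.3 256.1  24. ] board xy 96.7 -22.0 extent x 58.3 133.2
128 (array([606.1, 163.7]), array([66.4, 16. ]), 23.8) mean [605.6 163.6  24. ] board xy 0.1 -80.4 extent x -32.6 33.7
2809 (array([542.1, 283.6]), array([182.2, 168.6]), -86.69) mean [529.7 279.6  24. ] board xy -22.4 56.4 extent x -110.9 59.0
now [608.4 163.9 153.5] yaw -155.8 F [0.23 0.76 0.64] M [ 0.039  0.023 -0.006] open 0.499 t 27.3
mid d [ 307.1 -478.1   32. ] rot [0.0097 0.0033 2.8832]
```

Emit:
step_arm:
  plan:
    - {"fingers":0.4,"delta_pos":[307,-478,0],"rotation":[0,0,2.883]}
    - {"fingers":0.4,"delta_pos":[307,-478,0],"rotation":[0,0,2.883]}
    - {"fingers":0.4,"delta_pos":[307,-478,0],"rotation":[0,0,2.883]}
    - {"fingers":0.4,"delta_pos":[307,-478,0],"rotation":[0,0,2.883]}
    - {"fingers":0.4,"delta_pos":[307,-478,0],"rotation":[0,0,2.883]}
    - {"fingers":0.4,"delta_pos":[307,-478,0],"rotation":[0,0,2.883]}
    - {"fingers":0.3,"delta_pos":[307,-478,0],"rotation":[0,0,2.883]}
    - {"fingers":0.3,"delta_pos":[307,-478,0],"rotation":[0,0,2.883]}

```text
clock: 28.3
ee_pos: [0.5304, -0.3323, 0.1475]
tcp_rot: [0.516, 0.857, 0.0, -0.001]
wrist_force: [1.3, 0.8, -0.0]
opening: 0.302
```

```bash
python3 - <<'E'
from plan import *
chain([("mid",524.5,-398,120,39)])
E
```

```text
now [ 530.4 -332.3  147.5] yaw 117.89 F [ 1.32  0.8  -0.01] M [-0.014 -0.019 -0.002] open 0.302 t 28.3
mid d [-55.4 -36.   27.4] rot [-0.0028 -0.0014  1.3769]
```

Emit:
step_arm:
  plan:
    - {"fingers":0.24,"delta_pos":[-55.4,-36,27],"rotation":[0,0,1.377]}
    - {"fingers":0.24,"delta_pos":[-55.4,-36,27],"rotation":[0,0,1.377]}
    - {"fingers":0.24,"delta_pos":[-55.4,-36,27],"rotation":[0,0,1.377]}
    - {"fingers":0.24,"delta_pos":[-55.4,-36,27],"rotation":[0,0,1.377]}
    - {"fingers":0.24,"delta_pos":[-55.4,-36,27],"rotation":[0,0,1.377]}
    - {"fingers":0.24,"delta_pos":[-55.4,-36,27],"rotation":[0,0,1.377]}
    - {"fingers":0.24,"delta_pos":[-55.4,-36,27],"rotation":[0,0,1.377]}
    - {"fingers":0.24,"delta_pos":[-55.4,-36,27],"rotation":[0,0,1.377]}

```text
clock: 29.3
ee_pos: [0.5254, -0.396, 0.1202]
tcp_rot: [0.942, 0.335, -0.001, -0.002]
wrist_force: [-0.9, 0.0, 0.2]
opening: 0.241
```

```bash
python3 - <<'E'
from plan import *
chain([("mid",524.5,-398,26,39)])
E
python3 ms.py; python3 bar.py
```

```text
now [ 525.4 -396.   120.2] yaw 39.18 F [-0.85  0.03  0.24] M [-0.018 -0.001  0.024] open 0.241 t 29.3
mid d [-1.9  1.3 94.2] rot [-0.0035  0.0007  0.0031]
127 (array([606.4, 163.8]), array([65.9, 16. ]), 23.8) mean [605.9 163.7  24. ] board xy 0.3 -80.5 extent x -32.1 33.7
123 (array([584.9, 213.8]), array([65.7, 15.4]), 23.97) mean [584.7 213.7  24. ] board xy 1.2 -26.1 extent x -31.4 34.3
top 544 [ 576.1 -356.8] [140.7  31.7] 39.07
-120 0  | -80 16 [32. 34.] | -40 161 [35.2 42.8] | 0 163 [34.8 42.9] | 40 160 [34.5 42.4] | 80 44 [32.5 41.6] | 120 0  | 
scene 936 [ 522.9 -401.1] [270.9  31.8] 39.46
-120 222 [34.9 44.3] | -80 152 [36.  44.4] | -40 137 [36.1 44.5] | 0 125 [36.  44.6] | 40 111 [36.6 44.4] | 80 101 [36.6 44.7] | 120 88 [36.3 44.5] |
```

```bash
python3 - <<'E'
from h import *
t=Cam('top'); t.crop(110,125,240,215,5,'bd3.png')
E
python3 strips.py | grep top
```

```text
top -81 [(-44, 15, np.float64(9.8)), (-36, 14, np.float64(21.8)), (-28, 11, np.float64(24.3)), (-20, 11, np.float64(23.0)), (-12, 12, np.float64(24.6)), (-4, 12, np.float64(25.0)), (4, 10, np.float64(24.2)), (12, 10, np.float64(24.7)), (20, 13, np.float64(22.7)), (28, 12, np.float64(24.5)), (36, 6, np.float64(20.2))]
top -27 [(-44, 13, np.float64(10.2)), (-36, 16, np.float64(22.4)), (-28, 11, np.float64(24.2)), (-20, 10, np.float64(24.4)), (-12, 11, np.float64(22.7)), (-4, 13, np.float64(24.2)), (4, 10, np.float64(24.1)), (12, 13, np.float64(24.7)), (20, 8, np.float64(22.6)), (28, 11, np.float64(22.9)), (36, 7, np.float64(21.1))]
top 27 [(-44, 16, np.float64(12.2)), (-36, 13, np.float64(24.4)), (-28, 10, np.float64(24.6)), (-20, 12, np.float64(24.3)), (-12, 13, np.float64(24.4)), (-4, 11, np.float64(24.6)), (4, 11, np.float64(25.3)), (12, 13, np.float64(22.8)), (20, 11, np.float64(23.3)), (28, 11, np.float64(23.8)), (36, 6, np.float64(21.5))]
top 81 [(-44, 12, np.float64(10.3)), (-36, 13, np.float64(18.7)), (-28, 12, np.float64(19.9)), (-20, 13, np.float64(20.6)), (-12, 12, np.float64(19.2)), (-4, 11, np.float64(20.4)), (4, 13, np.float64(19.9)), (12, 10, np.float64(18.1)), (20, 11, np.float64(20.5)), (28, 13, np.float64(20.0)), (36, 6, np.float64(21.6))]
```

View pics/bd3.png

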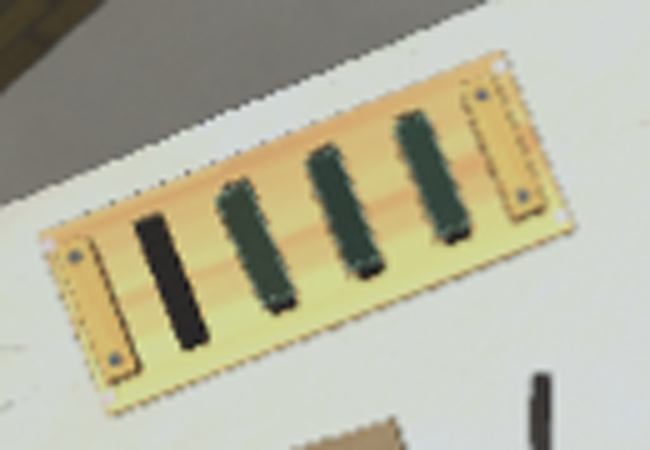

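Emit:
step_arm:
  plan:
    - {"fingers":0.24,"delta_pos":[-1.9,1.3,0],"rotation":[0,0,0.003]}
    - {"fingers":0.24,"delta_pos":[-1.9,1.3,40],"rotation":[0,0,0.003]}
    - {"fingers":0.24,"delta_pos":[-1.9,1.3,80],"rotation":[0,0,0.003]}
    - {"fingers":0.24,"delta_pos":[-1.9,1.3,98],"rotation":[0,0,0.003]}
    - {"fingers":0.24,"delta_pos":[-1.9,1.3,100],"rotation":[0,0,0.003]}
    - {"fingers":0.24,"delta_pos":[-1.9,1.3,100],"rotation":[0,0,0.003]}
    - {"fingers":0.24,"delta_pos":[-1.9,1.3,100],"rotation":[0,0,0.003]}

```text
clock: 30.48
ee_pos: [0.5273, -0.4003, 0.0244]
tcp_rot: [0.942, 0.335, 0.001, 0.002]
wrist_force: [0.3, 0.4, 0.5]
opening: 0.241
```

Emit:
step_arm:
  plan:
    - {"fingers":0.24,"delta_pos":[0,0,1.5],"rotation":[0,0,0]}
    - {"fingers":0.24,"delta_pos":[0,0,3],"rotation":[0,0,0]}
    - {"fingers":0.24,"delta_pos":[0,0,3],"rotation":[0,0,0]}

```text
clock: 30.85
ee_pos: [0.5259, -0.3991, 0.0192]
tcp_rot: [0.942, 0.335, -0.0, -0.0]
wrist_force: [0.2, 0.2, -1.2]
opening: 0.24
```

Emit:
step_arm:
  plan:
    - {"fingers":0.24,"delta_pos":[0,0,2],"rotation":[0,0,0]}
    - {"fingers":0.24,"delta_pos":[0,0,2],"rotation":[0,0,0]}
    - {"fingers":0.24,"delta_pos":[0,0,2],"rotation":[0,0,0]}

```text
clock: 31.22
ee_pos: [0.5259, -0.3991, 0.0171]
tcp_rot: [0.942, 0.335, -0.0, -0.0]
wrist_force: [0.0, 0.2, 0.4]
opening: 0.242
```

Emit:
step_arm:
  plan:
    - {"fingers":0.24,"delta_pos":[0,0,1.5],"rotation":[0,0,0]}
    - {"fingers":0.24,"delta_pos":[0,0,1.5],"rotation":[0,0,0]}
    - {"fingers":0.24,"delta_pos":[0,0,1.5],"rotation":[0,0,0]}

```text
clock: 31.6
ee_pos: [0.526, -0.3991, 0.0157]
tcp_rot: [0.942, 0.335, -0.0, -0.0]
wrist_force: [0.2, 0.5, -0.4]
opening: 0.239
```

Emit:
step_arm:
  plan:
    - {"fingers":0.24,"delta_pos":[0,0,1.2],"rotation":[0,0,0]}
    - {"fingers":0.24,"delta_pos":[0,0,1.2],"rotation":[0,0,0]}
    - {"fingers":0.24,"delta_pos":[0,0,1.2],"rotation":[0,0,0]}

```text
clock: 31.98
ee_pos: [0.526, -0.3991, 0.0145]
tcp_rot: [0.942, 0.335, -0.0, -0.0]
wrist_force: [-0.3, 0.8, 0.9]
opening: 0.242
```

Emit:
step_arm:
  plan:
    - {"fingers":0.24,"delta_pos":[0,0,1.2],"rotation":[0,0,0]}
    - {"fingers":0.24,"delta_pos":[0,0,1.2],"rotation":[0,0,0]}
    - {"fingers":0.24,"delta_pos":[0,0,1.2],"rotation":[0,0,0]}

```text
clock: 32.35
ee_pos: [0.5259, -0.3991, 0.0133]
tcp_rot: [0.942, 0.335, -0.0, -0.0]
wrist_force: [-0.2, 0.1, 0.0]
opening: 0.244
```

Emit:
step_arm:
  plan:
    - {"fingers":0.05,"delta_pos":[0,0,0],"rotation":[0,0,0]}
    - {"fingers":0.05,"delta_pos":[0,0,0],"rotation":[0,0,0]}
    - {"fingers":0.05,"delta_pos":[0,0,0],"rotation":[0,0,0]}
    - {"fingers":0.05,"delta_pos":[0,0,0],"rotation":[0,0,0]}

```text
clock: 32.85
ee_pos: [0.526, -0.3992, 0.0135]
tcp_rot: [0.942, 0.335, 0.0, 0.0]
wrist_force: [-1.3, 0.6, 2.9]
opening: 0.128
```

```bash
python3 - <<'E'
from plan import *
chain([])
from h import *
c=Cam("scene"); p=c.px([(.526,-.399,.036)])[0].astype(int); print(p); c.crop(p[0]-25,p[1]-35,p[0]+25,p[1]+15,11,"g.png")
E
```

```text
now [ 526.  -399.2   13.5] yaw 39.18 F [-1.31  0.63  2.94] M [ 0.098  0.098 -0.029] open 0.128 t 32.85
[393 249]
```

View pics/g.png

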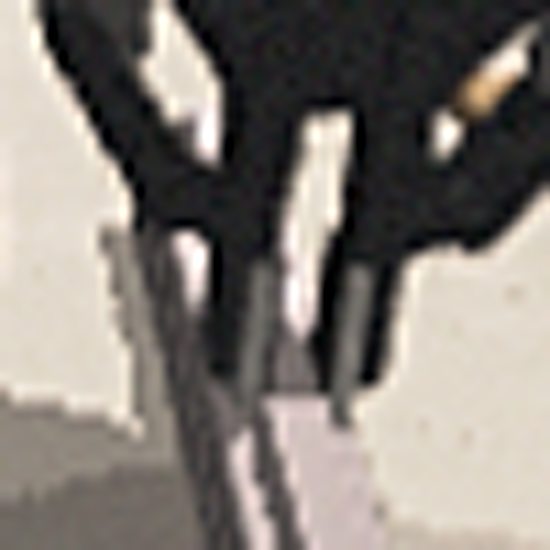

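Emit:
step_arm:
  plan:
    - {"fingers":0.05,"delta_pos":[0,0,-3],"rotation":[0,0,0]}
    - {"fingers":0.05,"delta_pos":[0,0,-6],"rotation":[0,0,0]}
    - {"fingers":0.05,"delta_pos":[0,0,-9],"rotation":[0,0,0]}
    - {"fingers":0.05,"delta_pos":[0,0,-9],"rotation":[0,0,0]}
    - {"fingers":0.05,"delta_pos":[0,0,-9],"rotation":[0,0,0]}
    - {"fingers":0.05,"delta_pos":[0,0,-9],"rotation":[0,0,0]}
    - {"fingers":0.05,"delta_pos":[0,0,-9],"rotation":[0,0,0]}
    - {"fingers":0.05,"delta_pos":[0,0,-9],"rotation":[0,0,0]}

```text
clock: 33.9
ee_pos: [0.5259, -0.399, 0.0222]
tcp_rot: [0.942, 0.335, -0.0, -0.0]
wrist_force: [-2.4, 0.3, -5.3]
opening: 0.136
```

```bash
cat > fm.py <<'E'
from plan import *
from h import optics
F=[];M=[]
for i in range(5): s=status.read_state(); F.append(s["wrist_force"]); M.append(s["moment"]); optics.snapshot("scene")
F=np.mean(F,0); M=np.mean(M,0); u=down(39.2).apply([1,0,0]); n=np.array([-u[1],u[0],0])
print("F",F.round(2),"M",M.round(3),"M.n",(M@n).round(3),"z",s["ee_pos"].round(4),"t",s["clock"],"open",s["opening"])
E
python3 fm.py; python3 bar.py
```

```text
F [-1.22  0.09 -5.56] M [ 0.185  0.056 -0.111] M.n -0.074 z [ 0.526  -0.3991  0.0223] t 34.1 open 0.1341855340374279
top 595 [ 573.7 -352.9] [144.7  67. ] 18.15
-120 0  | -80 14 [135.8 139.2] | -40 146 [44.4 53.9] | 0 197 [45.6 55. ] | 40 201 [49.7 57.6] | 80 37 [49.7 57.4] | 120 0  | 
scene 1445 [ 521.3 -399.2] [261.3 101.3] 24.49
-120 211 [35.2 44.6] | -80 175 [39.4 47.4] | -40 169 [42.1 50. ] | 0 738 [ 98.9 127.8] | 40 79 [ 47.8 113.3] | 80 41 [39.1 49. ] | 120 32 [56.3 61. ] |
```

Emit:
step_arm:
  plan:
    - {"fingers":0.05,"delta_pos":[0,0,4],"rotation":[0,0,0]}
    - {"fingers":0.05,"delta_pos":[0,0,8.5],"rotation":[0,0,0]}
    - {"fingers":0.05,"delta_pos":[0,0,8.5],"rotation":[0,0,0]}
    - {"fingers":0.26,"delta_pos":[0,0,8],"rotation":[0,0,0]}
    - {"fingers":0.26,"delta_pos":[0,0,8],"rotation":[0,0,0]}
    - {"fingers":0.26,"delta_pos":[0,0,-12],"rotation":[0,0,0]}
    - {"fingers":0.26,"delta_pos":[0,0,-12],"rotation":[0,0,0]}

```text
clock: 35.12
ee_pos: [0.5279, -0.401, 0.0377]
tcp_rot: [0.942, 0.335, 0.001, 0.002]
wrist_force: [0.2, 0.6, 1.1]
opening: 0.262
```

```bash
python3 fm.py; python3 bar.py
```

```text
F [-0.12  0.58  0.37] M [0.007 0.004 0.003] M.n -0.001 z [ 0.5259 -0.3991  0.0344] t 35.325 open 0.26226748440985936
top 539 [ 567.6 -333.8] [127.6  79.8] 38.7
-120 0  | -80 22 [110.3 152.1] | -40 176 [35.3 44.1] | 0 164 [35.7 42.9] | 40 161 [34.8 42.7] | 80 16 [31.9 34.3] | 120 0  | 
scene 1006 [ 512.9 -386.4] [271.7  69. ] 39.6
-120 216 [35. 44.] | -80 149 [35.9 44.9] | -40 136 [36.2 44.4] | 0 355 [ 86.9 125. ] | 40 77 [35.  44.4] | 80 42 [34.1 36.7] | 120 31 [34.  35.7] |
```

Emit:
step_arm:
  plan:
    - {"fingers":0.26,"delta_pos":[-33,0,0],"rotation":[0,0,0]}
    - {"fingers":0.26,"delta_pos":[-65,0,0],"rotation":[0,0,0]}
    - {"fingers":0.26,"delta_pos":[-65,0,0],"rotation":[0,0,0]}
    - {"fingers":0.26,"delta_pos":[-65,0,12],"rotation":[0,0,0]}
    - {"fingers":0.26,"delta_pos":[-65,0,21],"rotation":[0,0,0]}
    - {"fingers":0.26,"delta_pos":[-65,0,21],"rotation":[0,0,0]}
    - {"fingers":0.26,"delta_pos":[-65,0,21],"rotation":[0,0,0]}

```text
clock: 36.35
ee_pos: [0.4758, -0.4396, 0.0129]
tcp_rot: [0.942, 0.336, -0.0, -0.0]
wrist_force: [-0.7, -0.2, -0.0]
opening: 0.258
```

Emit:
step_arm:
  plan:
    - {"fingers":0.05,"delta_pos":[0,0,0],"rotation":[0,0,0]}
    - {"fingers":0.05,"delta_pos":[0,0,0],"rotation":[0,0,0]}
    - {"fingers":0.05,"delta_pos":[0,0,0],"rotation":[0,0,0]}
    - {"fingers":0.05,"delta_pos":[0,0,0],"rotation":[0,0,0]}
    - {"fingers":0.05,"delta_pos":[0,0,0],"rotation":[0,0,0]}

```text
clock: 36.98
ee_pos: [0.4758, -0.4401, 0.0134]
tcp_rot: [0.942, 0.335, 0.0, 0.0]
wrist_force: [2.5, 1.2, -0.8]
opening: 0.136
```

Emit:
step_arm:
  plan:
    - {"fingers":0.05,"delta_pos":[0,0,-3],"rotation":[0,0,0]}
    - {"fingers":0.05,"delta_pos":[0,0,-6],"rotation":[0,0,0]}
    - {"fingers":0.05,"delta_pos":[0,0,-10],"rotation":[0,0,0]}
    - {"fingers":0.05,"delta_pos":[0,0,-10],"rotation":[0,0,0]}
    - {"fingers":0.05,"delta_pos":[0,0,-10],"rotation":[0,0,0]}
    - {"fingers":0.05,"delta_pos":[0,0,-10],"rotation":[0,0,0]}
    - {"fingers":0.05,"delta_pos":[0,0,-10],"rotation":[0,0,0]}
    - {"fingers":0.05,"delta_pos":[0,0,-10],"rotation":[0,0,0]}

```text
clock: 37.98
ee_pos: [0.4756, -0.4402, 0.0233]
tcp_rot: [0.942, 0.335, -0.0, -0.0]
wrist_force: [-0.8, -0.4, -10.6]
opening: 0.136
```

```bash
python3 fm.py; python3 bar.py
```

```text
F [-0.6  -0.25 -9.3 ] M [ 0.109 -0.11   0.017] M.n -0.154 z [ 0.4756 -0.4402  0.0233] t 38.175 open 0.13807296082690654
top 966 [ 548.3 -375.7] [210.4  75. ] 24.92
-120 8 [140.5 141.6] | -80 197 [ 52.6 139.6] | -40 186 [44.5 53.4] | 0 192 [44.8 53.5] | 40 189 [45.2 54.3] | 80 182 [46.1 54.5] | 120 12 [43.3 46. ] | 
scene 1743 [ 514.4 -413.4] [235.2 101.4] 19.95
-120 194 [38.  49.9] | -80 606 [119.1 151.1] | -40 786 [101.8 152.2] | 0 63 [41.3 46.4] | 40 33 [44.5 55.8] | 80 51 [54.7 56.4] | 120 10 [53.1 56.7] |
```

Emit:
step_arm:
  plan:
    - {"fingers":0.05,"delta_pos":[0,0,4],"rotation":[0,0,0]}
    - {"fingers":0.05,"delta_pos":[0,0,9],"rotation":[0,0,0]}
    - {"fingers":0.05,"delta_pos":[0,0,9.5],"rotation":[0,0,0]}
    - {"fingers":0.05,"delta_pos":[0,0,9.5],"rotation":[0,0,0]}
    - {"fingers":0.26,"delta_pos":[0,0,9.5],"rotation":[0,0,0]}
    - {"fingers":0.26,"delta_pos":[0,0,9],"rotation":[0,0,0]}
    - {"fingers":0.26,"delta_pos":[-12,0,9],"rotation":[0,0,0]}
    - {"fingers":0.26,"delta_pos":[-12,0,9],"rotation":[0,0,0]}

```text
clock: 39.33
ee_pos: [0.4659, -0.4489, 0.015]
tcp_rot: [0.942, 0.335, 0.0, 0.001]
wrist_force: [0.2, -0.4, -0.1]
opening: 0.259
```

Emit:
step_arm:
  plan:
    - {"fingers":0.26,"delta_pos":[0,0,0],"rotation":[0,0,0]}
    - {"fingers":0.05,"delta_pos":[0,0,0],"rotation":[0,0,0]}
    - {"fingers":0.05,"delta_pos":[0,0,0],"rotation":[0,0,0]}
    - {"fingers":0.05,"delta_pos":[0,0,0],"rotation":[0,0,0]}
    - {"fingers":0.05,"delta_pos":[0,0,0],"rotation":[0,0,0]}
    - {"fingers":0.05,"delta_pos":[0,0,-4],"rotation":[0,0,0]}
    - {"fingers":0.05,"delta_pos":[0,0,-8],"rotation":[0,0,0]}
    - {"fingers":0.05,"delta_pos":[0,0,-11],"rotation":[0,0,0]}

```text
clock: 40.33
ee_pos: [0.4655, -0.4467, 0.0239]
tcp_rot: [0.942, 0.335, -0.0, -0.001]
wrist_force: [-0.3, 0.5, -9.4]
opening: 0.132
```

```bash
sleep 0; python3 fm.py; python3 fm.py; python3 bar.py
```

```text
F [-0.13 -0.08 -9.09] M [ 0.015 -0.042 -0.003] M.n -0.042 z [ 0.4662 -0.4477  0.0251] t 40.525 open 0.12874285268050245
F [-0.03 -0.24 -9.21] M [ 0.032 -0.023 -0.01 ] M.n -0.038 z [ 0.4662 -0.4477  0.0252] t 40.775 open 0.13322176586700987
top 1029 [ 544.  -380.1] [222.2  73.8] 25.93
-120 43 [141.4 147.4] | -80 207 [ 49. 127.] | -40 190 [44.5 53. ] | 0 187 [44.7 52.5] | 40 184 [46.3 53.3] | 80 181 [44.6 53.3] | 120 37 [43.7 51.8] | 
scene 1696 [ 507.8 -419.4] [219.6  99.6] 19.28
-120 98 [34.  44.6] | -80 803 [113.  151.5] | -40 633 [100.8 151.3] | 0 67 [42.9 46.4] | 40 34 [31.4 55.1] | 80 56 [54.4 56. ] | 120 5 [55.2 55.6] |
```

Emit:
step_arm:
  plan:
    - {"fingers":0.05,"delta_pos":[0,0,-6],"rotation":[0,0,0]}
    - {"fingers":0.05,"delta_pos":[0,0,-18],"rotation":[0,0,0]}
    - {"fingers":0.05,"delta_pos":[0,0,-34],"rotation":[0,0,0]}
    - {"fingers":0.05,"delta_pos":[0,0,-52],"rotation":[0,0,0]}
    - {"fingers":0.05,"delta_pos":[0,0,-70],"rotation":[0,0,0]}
    - {"fingers":0.05,"delta_pos":[0,0,-86],"rotation":[0,0,0]}
    - {"fingers":0.05,"delta_pos":[0,0,-98],"rotation":[0,0,0]}
    - {"fingers":0.05,"delta_pos":[0,0,-104],"rotation":[0,0,0]}

```text
clock: 41.92
ee_pos: [0.4666, -0.4481, 0.1305]
tcp_rot: [0.942, 0.335, 0.0, 0.001]
wrist_force: [0.7, -0.2, -8.9]
opening: 0.136
```

Emit:
step_arm:
  plan:
    - {"fingers":0.05,"delta_pos":[0,0,0],"rotation":[0,0,0]}
    - {"fingers":0.05,"delta_pos":[0,0,0],"rotation":[0,0,0]}
    - {"fingers":0.05,"delta_pos":[0,0,0],"rotation":[0,0,0]}
    - {"fingers":0.05,"delta_pos":[0,0,0],"rotation":[0,0,0]}
    - {"fingers":0.05,"delta_pos":[0,0,0],"rotation":[0,0,0]}
    - {"fingers":0.05,"delta_pos":[0,0,0],"rotation":[0,0,0]}

```text
clock: 42.68
ee_pos: [0.4663, -0.4478, 0.1293]
tcp_rot: [0.942, 0.335, 0.0, 0.0]
wrist_force: [0.0, 0.9, -9.5]
opening: 0.136
```

```bash
cat > rib.py <<'E'
from h import *
# bar top profile: points near the bar line from TCP, along yaw, excluding gripper
def rib(cam,yaw,lo,hi,zlo,zhi):
    p=status.read_state()["ee_pos"]; u=np.array([np.cos(np.radians(yaw)),np.sin(np.radians(yaw))]); n=np.array([-u[1],u[0]])
    P=Cam(cam).cloud().reshape(-1,3); d=P[:,:2]-p[:2]; t=d@u*1e3; s=d@n*1e3; z=P[:,2]*1e3
    m=(abs(s)<22)&(z>zlo)&(z<zhi)&(t>lo)&(t<hi)
    a=np.polyfit(t[m],z[m],1); print(cam,m.sum(),"slope",a.round(4),"t range",t[m].min().round(1),t[m].max().round(1),"s centre",np.polyfit(t[m],s[m],1).round(4))
E
python3 fm.py; python3 - <<'E'
from rib import *
for c in("top","scene"): rib(c,39.2,40,230,132,165)
from plan import *
chain([("over",604.2,166.7,130,113.9)])
E
```

```text
F [ 0.19 -0.   -8.98] M [ 0.017 -0.037  0.028] M.n -0.039 z [ 0.4663 -0.4479  0.1294] t 42.875 open 0.13677879723381628
top 880 slope [3.00000e-04 1.49962e+02] t range 40.1 214.0 s centre [7.0000e-04 3.6904e+00]
scene 197 slope [5.740000e-02 1.422594e+02] t range 40.4 217.1 s centre [-0.0842 16.4123]
now [ 466.3 -447.8  129.4] yaw 39.18 F [ -0.15  -0.04 -10.11] M [-0.003 -0.036  0.025] open 0.132 t 43.025
over d [ 495.1 -389.2   -0.6] rot [ 1.000e-04  0.000e+00 -1.304e+00]
```

Emit:
step_arm:
  plan:
    - {"fingers":0.05,"delta_pos":[10,-8,0],"rotation":[0,0,-0.026]}
    - {"fingers":0.05,"delta_pos":[30,-23,0],"rotation":[0,0,-0.078]}
    - {"fingers":0.05,"delta_pos":[59,-47,0],"rotation":[0,0,-0.156]}
    - {"fingers":0.05,"delta_pos":[94,-74,0],"rotation":[0,0,-0.248]}
    - {"fingers":0.05,"delta_pos":[134,-105,0],"rotation":[0,0,-0.352]}
    - {"fingers":0.05,"delta_pos":[173,-136,0],"rotation":[0,0,-0.456]}
    - {"fingers":0.05,"delta_pos":[213,-167,0],"rotation":[0,0,-0.56]}
    - {"fingers":0.05,"delta_pos":[250,-196,0],"rotation":[0,0,-0.66]}

```text
clock: 44.02
ee_pos: [0.5355, -0.1344, 0.1294]
tcp_rot: [0.781, 0.625, 0.0, -0.0]
wrist_force: [0.2, -0.3, -9.8]
opening: 0.132
```

```bash
python3 - <<'E'
from plan import *
chain([("over",604.2,166.7,130,113.9)])
E
```

```text
now [ 535.5 -134.4  129.4] yaw 77.35 F [ 0.2  -0.32 -9.78] M [ 0.037 -0.116  0.023] open 0.132 t 44.025
over d [308.8   1.1  -0.4] rot [-3.000e-04 -1.000e-03 -6.379e-01]
```

Emit:
step_arm:
  plan:
    - {"fingers":0.05,"delta_pos":[40,0,0],"rotation":[0,0,-0.09]}
    - {"fingers":0.05,"delta_pos":[85,0,0],"rotation":[0,0,-0.19]}
    - {"fingers":0.05,"delta_pos":[130,0,0],"rotation":[0,0,-0.29]}
    - {"fingers":0.05,"delta_pos":[175,0,0],"rotation":[0,0,-0.385]}
    - {"fingers":0.05,"delta_pos":[218,0,0],"rotation":[0,0,-0.475]}
    - {"fingers":0.05,"delta_pos":[255,0,0],"rotation":[0,0,-0.55]}
    - {"fingers":0.05,"delta_pos":[284,0,0],"rotation":[0,0,-0.605]}
    - {"fingers":0.05,"delta_pos":[301,0,0],"rotation":[0,0,-0.632]}

```text
clock: 45.02
ee_pos: [0.605, 0.1586, 0.1322]
tcp_rot: [0.549, 0.836, 0.002, 0.001]
wrist_force: [0.2, 0.0, 0.5]
opening: 0.049
```

Emit:
step_arm:
  plan:
    - {"fingers":0.05,"delta_pos":[5,0,0],"rotation":[0,0,0]}
    - {"fingers":0.05,"delta_pos":[5,0,0],"rotation":[0,0,0]}
    - {"fingers":0.05,"delta_pos":[5,0,0],"rotation":[0,0,0]}
    - {"fingers":0.05,"delta_pos":[5,0,0],"rotation":[0,0,0]}
    - {"fingers":0.05,"delta_pos":[5,0,0],"rotation":[0,0,0]}

```text
clock: 45.65
ee_pos: [0.602, 0.1593, 0.1292]
tcp_rot: [0.551, 0.835, -0.0, -0.0]
wrist_force: [0.2, 0.2, 0.4]
opening: 0.053
```

```bash
python3 - <<'E'
from rib import *
for c in("top","scene"): rib(c,113.9,40,230,125,170)
from plan import *
chain([("over",604.2,166.7,50,113.9)])
E
```

```text
Traceback (most recent call last):
  File "rib.py", line 7, in rib
    a=np.polyfit(t[m],z[m],1); print(cam,m.sum(),"slope",a.round(4),"t range",t[m].min().round(1),t[m].max().round(1),"s centre",np.polyfit(t[m],s[m],1).round(4))
TypeError: expected non-empty vector for x
```

```bash
python3 - <<'E'
from h import *
t=Cam('top'); s=Cam('scene'); cv2.imwrite('pics/drop.png',np.hstack([cv2.resize(t.frame,(400,300)),cv2.resize(s.frame,(400,300))])[:, :])
t.crop(110,100,370,280,2.9,'drop.png')
E
```

```text
(no output)
```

View pics/drop.png

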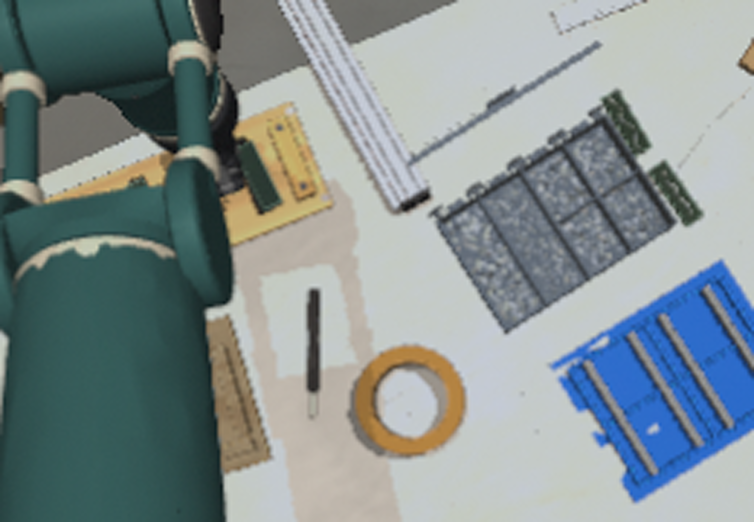

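```bash
python3 - <<'E'
from h import *
c=Cam("top"); P=c.cloud(); xx,yy=np.meshgrid(range(560),range(420)); S=cv2.cvtColor(c.frame,cv2.COLOR_BGR2HSV)[...,1]
m=(xx>190)&(xx<262)&(yy>70)&(yy<176)&(P[...,2]>.018)&(P[...,2]<.12)&(S<60); m=big(m); Q=P[m]
c0,wh,a=rect(Q); print(len(Q),c0,wh,a); u=np.array([np.cos(np.radians(a)),np.sin(np.radians(a))]); t=(Q[:,:2]*1e3-c0)@u
for k in range(-140,140,20):
    s=(t>=k)&(t<k+20); print(k+10,s.sum(),np.percentile(Q[s,2]*1e3,[10,50,90]).round(1) if s.any() else "")
# table edge near it: table z~0 points limit along u from bar
d=P.reshape(-1,3)[:,:2]*1e3-c0; tt=d@u; n=np.array([-u[1],u[0]]); ss=d@n; z=P[...,2].ravel()
for lo in (-60,25):
    mm=(ss>lo)&(ss<lo+35)&(abs(z)<.01)&(abs(tt)<200); print("table extent",lo,np.percentile(tt[mm],[0.5,99.5]) if mm.any() else None)
x=(np.abs(ss)<60)&(tt>-250)&(tt<250); print("min z",[(k,np.median(z[x&(tt>=k)&(tt<k+25)&(abs(ss)>25)]).round(3)) for k in range(-200,200,25)])
print(c.px(np.r_[c0/1e3,.03]))
# other checks
for n_,b in (("tape",(225,215,275,262)),("cutter",(212,195,226,246))): print(n_)
E
python3 ms.py
```

```text
1294 [697.8  69.9] [272.1  42.8] 31.21
-130 77 [22.1 29.2 32.2]
-110 100 [21.7 29.3 32.8]
-90 92 [21.8 29.3 32.6]
-70 96 [22.  28.9 31.7]
-50 99 [22.6 29.1 32.8]
-30 94 [21.5 29.2 32.6]
-10 102 [21.7 29.3 32.6]
10 100 [22.1 29.  32.8]
30 93 [22.1 29.  32.3]
50 95 [22.2 29.4 32.5]
70 91 [22.1 28.9 32.3]
90 95 [20.8 29.  31.7]
110 93 [22.  28.8 31.7]
130 67 [23.2 29.6 32.9]
table extent -60 [-198.74348627   41.05043401]
table extent 25 [-198.8631531    48.86955203]
min z [(-200, np.float64(0.004)), (-175, np.float64(0.003)), (-150, np.float64(0.002)), (-125, np.float64(0.001)), (-100, np.float64(0.001)), (-75, np.float64(0.001)), (-50, np.float64(0.002)), (-25, np.float64(0.002)), (0, np.float64(0.001)), (25, np.float64(0.003)), (50, np.float64(0.003)), (75, np.float64(nan)), (100, np.float64(nan)), (125, np.float64(nan)), (150, np.float64(nan)), (175, np.float64(nan))]
[[229.45023274 128.69558662]]
tape
cutter
545 (array([657.9, 259.9]), array([118.2,  58.8]), -88.32) mean [665.6 247.6  24. ] board xy 89.0 -27.9 extent x 40.8 136.4
59 (array([635.4, 378.8]), array([84.9,  2.9]), 3.19) mean [634.6 378.7  24. ] board xy 113.7 104.5 extent x 74.2 154.7
130 (array([604.8, 157.1]), array([66.8, 16.7]), 28.38) mean [604.5 156.4  24. ] board xy -3.9 -86.6 extent x -37.0 29.9
2773 (array([536.3, 277.8]), array([193.1, 156.9]), -86.64) mean [524.7 273.1  24. ] board xy -29.6 52.5 extent x -114.2 50.8
  return _methods._mean(a, axis=axis, dtype=dtype,
  ret = ret.dtype.type(ret / rcount)
```

```bash
cat > side.py <<'E'
from h import *
def side(box,zmax=.06,yaw=None):
    for cam in ("top",):
        c=Cam(cam); P=c.cloud(); xx,yy=np.meshgrid(range(560),range(420)); S=cv2.cvtColor(c.frame,cv2.COLOR_BGR2HSV)[...,1]
        m=(xx>box[0])&(xx<box[2])&(yy>box[1])&(yy<box[3])&(P[...,2]>.015)&(P[...,2]<zmax)&(S<60); m=big(m); Q=P[m]
        c0,wh,a=rect(Q); print(len(Q),c0,wh,a); u=np.array([np.cos(np.radians(a)),np.sin(np.radians(a))]); n=np.array([-u[1],u[0]]); s=(Q[:,:2]*1e3-c0)@n
        V=c.frame[m].mean(1)
        for k in range(-24,24,3):
            q=(s>=k)&(s<k+3)
            if q.sum()>5: print(k+1.5,q.sum(),np.percentile(Q[q,2]*1e3,[10,50,90]).round(1),V[q].mean().round())
if __name__=="__main__": side((190,70,262,176))
E
python3 side.py
python3 - <<'E'
from plan import *
chain([("g",631.1,29.5,120,31.2)])
E
```

```text
1306 [697.8  69.9] [271.8  42.9] 31.78
-19.5 73 [26.3 29.3 31.8] 185.0
-16.5 94 [26.5 29.8 33.6] 190.0
-13.5 92 [26.6 29.1 32.7] 174.0
-10.5 100 [26.5 30.1 33.7] 166.0
-7.5 95 [27.1 29.8 33.7] 185.0
-4.5 98 [27.  30.2 33.1] 195.0
-1.5 95 [26.2 30.2 32.9] 187.0
1.5 98 [27.  30.1 33. ] 167.0
4.5 96 [26.8 29.8 33.1] 172.0
7.5 96 [26.6 29.5 32.9] 187.0
10.5 101 [21.6 28.9 31.7] 167.0
13.5 95 [18.9 21.7 26.1] 173.0
16.5 87 [18.7 21.6 25.2] 192.0
19.5 75 [18.6 22.  25.6] 176.0
22.5 6 [17.9 23.8 27.1] 159.0
now [602.  159.9 129.3] yaw 113.2 F [ 0.22  0.31 -0.63] M [-0.058  0.01   0.013] open 0.05 t 45.95
g d [-131.3  -24.6    9.3] rot [-1.0000e-04  1.0000e-04  1.4312e+00]
```

```bash
python3 - <<'E'
from plan import *
chain([("g",631.1,29.5,100,211.5)])
E
```

```text
now [602.  159.9 129.3] yaw 113.2 F [ 0.22  0.31 -0.63] M [-0.058  0.01   0.013] open 0.05 t 45.95
g d [-131.3  -24.6   29.3] rot [-1.0000e-04 -1.0000e-04 -1.7156e+00]
```

Emit:
step_arm:
  plan:
    - {"fingers":0.6,"delta_pos":[-131.3,-24.6,0],"rotation":[0,0,-1.71]}
    - {"fingers":0.6,"delta_pos":[-131.3,-24.6,0],"rotation":[0,0,-1.71]}
    - {"fingers":0.6,"delta_pos":[-131.3,-24.6,0],"rotation":[0,0,-1.71]}
    - {"fingers":0.6,"delta_pos":[-131.3,-24.6,0],"rotation":[0,0,-1.71]}
    - {"fingers":0.6,"delta_pos":[-131.3,-24.6,0],"rotation":[0,0,-1.71]}
    - {"fingers":0.6,"delta_pos":[-131.3,-24.6,0],"rotation":[0,0,-1.71]}
    - {"fingers":0.6,"delta_pos":[-131.3,-24.6,0],"rotation":[0,0,-1.71]}
    - {"fingers":0.6,"delta_pos":[-131.3,-24.6,0],"rotation":[0,0,-1.71]}

```text
clock: 46.95
ee_pos: [0.6311, 0.0296, 0.1293]
tcp_rot: [-0.162, 0.987, 0.0, -0.0]
wrist_force: [-0.7, 0.3, 0.1]
opening: 0.599
```

```bash
python3 - <<'E'
from plan import *
chain([("g",631.1,29.5,50,211.5)])
E
python3 ms.py; python3 side.py | head -1
```

```text
now [631.1  29.6 129.3] yaw -161.4 F [-0.73  0.33  0.1 ] M [ 0.04  -0.023 -0.02 ] open 0.599 t 46.95
g d [ 0.  -0.1 79.3] rot [ 1.000e-04 -1.000e-04 -2.252e-01]
115 (array([674.7, 197.4]), array([33.3, 30.4]), -6.88) mean [675.  196.7  24. ] board xy 76.9 -78.2 extent x 56.2 95.1
2669 (array([554.2, 167.4]), array([184.2, 143.6]), 2.18) mean [546.5 166.1  24. ] board xy -53.0 -54.2 extent x -157.6 60.5
90 [599.    2.1] [33.2 26.8] 27.02
```

Emit:
step_arm:
  plan:
    - {"fingers":0.6,"delta_pos":[0,0,30],"rotation":[0,0,-0.225]}
    - {"fingers":0.6,"delta_pos":[0,0,50],"rotation":[0,0,-0.225]}
    - {"fingers":0.6,"delta_pos":[0,0,70],"rotation":[0,0,-0.225]}
    - {"fingers":0.6,"delta_pos":[0,0,100],"rotation":[0,0,-0.225]}
    - {"fingers":0.6,"delta_pos":[0,0,125],"rotation":[0,0,-0.225]}
    - {"fingers":0.6,"delta_pos":[0,0,134],"rotation":[0,0,-0.225]}
    - {"fingers":0.6,"delta_pos":[0,0,135],"rotation":[0,0,-0.225]}
    - {"fingers":0.6,"delta_pos":[0,0,135],"rotation":[0,0,-0.225]}

```text
clock: 48.05
ee_pos: [0.6322, 0.0296, -0.0046]
tcp_rot: [-0.268, 0.963, -0.0, 0.001]
wrist_force: [-1.0, 1.1, -0.3]
opening: 0.6
```

Emit:
step_arm:
  plan:
    - {"fingers":0.2,"delta_pos":[0,0,0],"rotation":[0,0,0]}
    - {"fingers":0.2,"delta_pos":[0,0,0],"rotation":[0,0,0]}
    - {"fingers":0.2,"delta_pos":[0,0,0],"rotation":[0,0,0]}
    - {"fingers":0.2,"delta_pos":[0,0,0],"rotation":[0,0,0]}
    - {"fingers":0.2,"delta_pos":[0,0,0],"rotation":[0,0,0]}

```text
clock: 48.68
ee_pos: [0.6326, 0.0295, -0.0039]
tcp_rot: [-0.268, 0.963, -0.0, 0.001]
wrist_force: [-0.6, -0.9, 6.4]
opening: 0.457
```

Emit:
step_arm:
  plan:
    - {"fingers":0.2,"delta_pos":[0,0,-3],"rotation":[0,0,0]}
    - {"fingers":0.2,"delta_pos":[0,0,-7],"rotation":[0,0,0]}
    - {"fingers":0.2,"delta_pos":[0,0,-12],"rotation":[0,0,0]}
    - {"fingers":0.2,"delta_pos":[0,0,-14],"rotation":[0,0,0]}
    - {"fingers":0.2,"delta_pos":[0,0,-14],"rotation":[0,0,0]}
    - {"fingers":0.2,"delta_pos":[0,0,-14],"rotation":[0,0,0]}

```text
clock: 49.42
ee_pos: [0.631, 0.0296, 0.0082]
tcp_rot: [-0.268, 0.963, 0.0, -0.0]
wrist_force: [-0.5, -0.0, -10.0]
opening: 0.449
```

```bash
python3 fm.py; python3 - <<'E'
from rib import *
rib("top",31.5,45,210,10,80)
from plan import *
chain([("pl",620,-385,120,58)])
E
```

```text
F [-0.07 -0.2  -9.42] M [ 0.046 -0.01   0.007] M.n -0.037 z [0.631  0.0296 0.0082] t 49.625 open 0.4548778007829534
top 53 slope [2.04000e-02 3.87216e+01] t range 186.9 209.9 s centre [   0.5147 -112.7406]
now [631.1  29.6   8.3] yaw -148.86 F [ 0.31  0.65 -9.56] M [-0.003  0.014 -0.012] open 0.455 t 49.725
pl d [ 223.9 -349.1 -111.7] rot [-1.0000e-04 -1.0000e-04  2.6727e+00]
```

Emit:
step_arm:
  plan:
    - {"fingers":0.2,"delta_pos":[0,0,-6],"rotation":[0,0,0]}
    - {"fingers":0.2,"delta_pos":[0,0,-20],"rotation":[0,0,0]}
    - {"fingers":0.2,"delta_pos":[0,0,-42],"rotation":[0,0,0]}
    - {"fingers":0.2,"delta_pos":[0,0,-68],"rotation":[0,0,0]}
    - {"fingers":0.2,"delta_pos":[0,0,-94],"rotation":[0,0,0]}
    - {"fingers":0.2,"delta_pos":[0,0,-116],"rotation":[0,0,0]}
    - {"fingers":0.2,"delta_pos":[0,0,-132],"rotation":[0,0,0]}
    - {"fingers":0.2,"delta_pos":[0,0,-140],"rotation":[0,0,0]}

```text
clock: 50.72
ee_pos: [0.632, 0.0297, 0.1502]
tcp_rot: [-0.268, 0.963, -0.0, 0.001]
wrist_force: [2.8, 0.2, -10.6]
opening: 0.415
```

Emit:
step_arm:
  plan:
    - {"fingers":0.2,"delta_pos":[3,-5,0],"rotation":[0,0,0.036]}
    - {"fingers":0.2,"delta_pos":[10,-15,0],"rotation":[0,0,0.116]}
    - {"fingers":0.2,"delta_pos":[20,-31,0],"rotation":[0,0,0.24]}
    - {"fingers":0.2,"delta_pos":[32,-50,0],"rotation":[0,0,0.38]}
    - {"fingers":0.2,"delta_pos":[45,-70,0],"rotation":[0,0,0.53]}
    - {"fingers":0.2,"delta_pos":[57,-90,0],"rotation":[0,0,0.68]}
    - {"fingers":0.2,"delta_pos":[68,-106,0],"rotation":[0,0,0.81]}
    - {"fingers":0.2,"delta_pos":[74,-116,0],"rotation":[0,0,0.89]}

```text
clock: 51.72
ee_pos: [0.6282, -0.1084, 0.1505]
tcp_rot: [0.174, 0.985, -0.0, 0.001]
wrist_force: [-0.6, -0.6, 0.2]
opening: 0.2
```

```bash
python3 fm.py; python3 - <<'E'
from plan import *
chain([("pl",620,-385,150,58)])
E
```

```text
F [-0.02 -0.37  0.  ] M [-0.012 -0.009  0.019] M.n 0.001 z [ 0.628  -0.1086  0.1494] t 51.925 open 0.20143283906833384
now [ 627.9 -108.3  149.2] yaw 160.17 F [0.32 1.14 0.09] M [0.031 0.016 0.006] open 0.201 t 51.975
pl d [ -86.4 -263.    -0.7] rot [6.0000e-04 6.0000e-04 1.7832e+00]
```

```bash
python3 - <<'E'
from h import *
t=Cam('top'); t.crop(100,80,420,290,2.4,'drop2.png')
E
```

```text
(no output)
```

View pics/drop2.png

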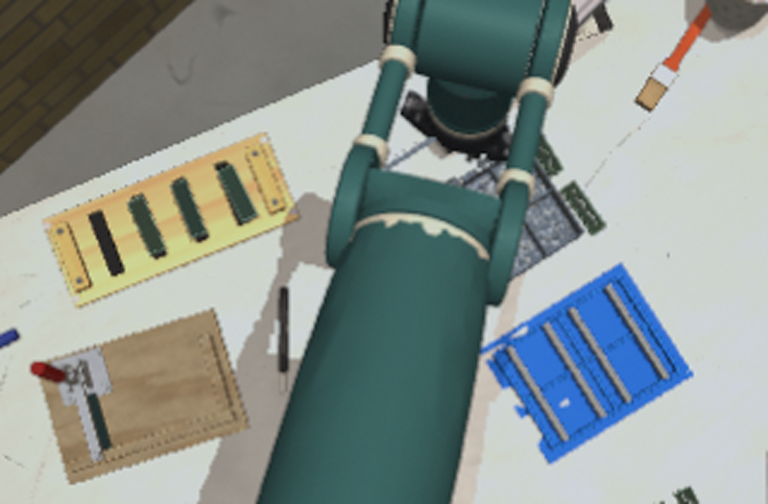

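```bash
python3 - <<'E'
from plan import *
chain([("away",480,200,200,160)])
E
```

```text
now [ 627.8 -108.1  148.9] yaw 160.18 F [-0.74 -0.1   0.02] M [-0.    -0.029  0.007] open 0.2 t 52.025
away d [243.5 239.7 -51.2] rot [-0.0001  0.0005  0.0031]
```

Emit:
step_arm:
  plan:
    - {"fingers":0.3,"delta_pos":[240,240,-50],"rotation":[0,0,0]}
    - {"fingers":0.3,"delta_pos":[240,240,-50],"rotation":[0,0,0]}
    - {"fingers":0.3,"delta_pos":[240,240,-50],"rotation":[0,0,0]}
    - {"fingers":0.3,"delta_pos":[240,240,-50],"rotation":[0,0,0]}
    - {"fingers":0.3,"delta_pos":[240,240,-50],"rotation":[0,0,0]}
    - {"fingers":0.3,"delta_pos":[240,240,-50],"rotation":[0,0,0]}

```text
clock: 52.78
ee_pos: [0.4821, 0.202, 0.1993]
tcp_rot: [0.171, 0.985, 0.0, 0.0]
wrist_force: [0.3, 0.0, -0.6]
opening: 0.297
```

```bash
cat > hm.py <<'E'
from h import *
import sys
def hm(cam,x0,x1,y0,y1,st=.015):
    P=Cam(cam).cloud().reshape(-1,3); print(cam,"rows x down from",x1,"; cols y from",y1,"down to",y0)
    for x in np.arange(x1,x0,-st):
        r=""
        for y in np.arange(y1,y0,-st):
            m=(abs(P[:,0]-x)<st/2)&(abs(P[:,1]-y)<st/2); r+=f"{int(round(np.median(P[m,2])*1e3)):4d}" if m.sum()>1 else "   ."
        print(f"{x:.3f}",r)
if __name__=="__main__": hm("top",.6,.88,-.5,.12); hm("scene",.6,.88,-.5,.12)
E
python3 hm.py
```

```text
top rows x down from 0.88 ; cols y from 0.12 down to -0.5
0.880    .   .   .   .   .   .   .   .   .   .   .   .   .   .   .   .   .   .   .   .   .   .   1   1   3   8  10   0   1   1   2   2   3   3   3   5  56  56  55  56  72   .
0.865    .   .   .   .   .   .   .   .   .   .   .   .   .   .   .   .   .   .   .   .   0   0   1   1   2   3  13  47   .   2   2   0   2   4   4  38  57  55  56  55  69   1
0.850    .   .   .   .   .   .   .   .   .   .   .   .   .   .   .   .   .   .   3   3   2   2   2   1   2  39  48  53  38   1   1   0   3   3   2  28  51  58  56  55  57   2
0.835    .   .   .   .   .   .   .   .   .   .   .   .   .   .   .   2   2   1   3   1   2   3   2   3  24  48  52  42   2   1   1   2   3   2   5  10  36  49  34  39   2   4
0.820    .   .   .   .   .   .   .   .   .   .   .   .   .   3   3   2   3   2   3   1   1   2   4  41  49  50  31   6   3   3   3   1   2   2  11   2   2   5  21   2   2   2
0.805    .   .   .   .   .   .   .   .   .   .   .   4   2   2   3   3   2   3   2   1   5   6  41  48  50  28   2   3   4   3   3   2   2  10   7   2   2   2   2   2 
[... 4967 characters left out ...]

0.655   14   5   5   6   6   5   6   6   7   .   .   .   . 177 176   .   .  44  27  28  19  41   4   8   4   4   5   5   5   4   5   5   5   5   6   6   6   6   5   6   6   5
0.640   19   7   5   5   5   7   5   .   .   .   .   .   . 177 176   .  36  32  31  14   .   .   5   5   5   4   5   6   5   5   5   5   5   5   5   4   5   5   5   5   6   6
0.625   25  14   4   4   5   5   .   .   .   .   .   . 175   .  45  36  28  21  20  36   .   .  26   5   7   7   5   5   6   6   6   5   5   6   5   4   5   4   5   6   5   5
0.610   26  21   7   5   5   5   5   .   .   . 174   .   .  39  27  29  20  19  22  36   .  22  23  32   4   8   7   5   5   5   6   6   6   6   6   5   5   5   5   4   4   5
```

```bash
cat > b2.py <<'E'
from h import *
def b2():
    P=Cam("top").cloud().reshape(-1,3); a0=np.array([.69,-.105]); d0=np.array([.7,-.714]); q=P[:,:2]-a0; t=q@d0; s=q@np.array([.714,.7])
    m=(t>-.03)&(t<.30)&(abs(s)<.035)&(P[:,2]>.022)&(P[:,2]<.08); Q=P[m]*1e3; c0,wh,a=rect(Q/1e3); print(len(Q),c0,wh,a)
    u=np.array([np.cos(np.radians(a)),np.sin(np.radians(a))]); n=np.array([-u[1],u[0]]); t=(Q[:,:2]-c0)@u; s=(Q[:,:2]-c0)@n
    g=np.polyfit(t,Q[:,2],1); print("slope",g.round(4)); r=Q[:,2]-np.polyval(g,t)
    for k in range(-24,24,4):
        w=(s>=k)&(s<k+4); 
        if w.sum()>5: print(k+2,w.sum(),r[w].mean().round(1),end=" | ")
    print()
b2()
E
python3 b2.py; python3 - <<'E'
from h import *
t=Cam("top"); S=cv2.cvtColor(t.frame,cv2.COLOR_BGR2HSV).astype(int); P=t.cloud()
z=P[...,2]
for nm,b,cond in (("tape",(222,212,280,265),(S[...,0]>8)&(S[...,0]<25)&(S[...,1]>90)),("cutter",(210,195,230,248),S[...,2]<80)):
    m=np.zeros(z.shape,bool); m[b[1]:b[3],b[0]:b[2]]=cond[b[1]:b[3],b[0]:b[2]]; ys,xs=np.nonzero(m); print(nm,len(xs),xs.mean().round(1) if len(xs) else 0,ys.mean().round(1) if len(xs) else 0)
from plan import *
chain([])
E
```

```text
940 [ 771.8 -196.3] [268.4  31.1] -48.08
slope [ 0.0515 41.6547]
-14 168 -7.8 | -10 117 -3.1 | -6 153 2.2 | -2 105 6.0 | 2 119 6.0 | 6 89 6.0 | 10 96 -2.5 | 14 93 -3.2 | 
tape 578 250.5 237.7
cutter 122 217.6 217.3
now [483.4 199.6 198.6] yaw 160.28 F [ 0.74 -0.69  0.08] M [ 0.034 -0.031  0.049] open 0.301 t 52.975
```

```bash
python3 - <<'E'
from plan import *
chain([("g",719.7,-136.8,90,131.9)])
E
```

```text
now [483.4 199.6 198.6] yaw 160.28 F [ 0.74 -0.69  0.08] M [ 0.034 -0.031  0.049] open 0.301 t 52.975
g d [-335.9 -236.9  108.9] rot [-1.000e-04  8.000e-04  4.952e-01]
```

Emit:
step_arm:
  plan:
    - {"fingers":0.26,"delta_pos":[-336,-237,40],"rotation":[0,0,0.494]}
    - {"fingers":0.26,"delta_pos":[-336,-237,40],"rotation":[0,0,0.494]}
    - {"fingers":0.26,"delta_pos":[-336,-237,40],"rotation":[0,0,0.494]}
    - {"fingers":0.26,"delta_pos":[-336,-237,40],"rotation":[0,0,0.494]}
    - {"fingers":0.26,"delta_pos":[-336,-237,40],"rotation":[0,0,0.494]}
    - {"fingers":0.26,"delta_pos":[-336,-237,40],"rotation":[0,0,0.494]}
    - {"fingers":0.26,"delta_pos":[-336,-237,40],"rotation":[0,0,0.494]}
    - {"fingers":0.26,"delta_pos":[-336,-237,108],"rotation":[0,0,0.494]}

```text
clock: 53.98
ee_pos: [0.7275, -0.1455, 0.1061]
tcp_rot: [0.41, 0.912, 0.001, 0.009]
wrist_force: [-71.9, 14.5, 223.1]
opening: 0.259
```

Emit:
step_arm:
  plan:
    - {"fingers":0.26,"delta_pos":[0,0,0],"rotation":[0,0,0]}
    - {"fingers":0.26,"delta_pos":[0,0,0],"rotation":[0,0,0]}
    - {"fingers":0.26,"delta_pos":[0,0,0],"rotation":[0,0,0]}
    - {"fingers":0.26,"delta_pos":[0,0,0],"rotation":[0,0,0]}

```text
clock: 54.48
ee_pos: [0.7317, -0.1432, 0.106]
tcp_rot: [0.408, 0.913, 0.002, 0.014]
wrist_force: [18.8, -3.4, 14.7]
opening: 0.258
```

```bash
python3 - <<'E'
from plan import *
chain([("g",719.7,-136.8,17,131.9)])
E
python3 ms.py
```

```text
now [ 731.7 -143.2  106. ] yaw 131.81 F [18.85 -3.4  14.66] M [-0.684 -2.008  0.441] open 0.258 t 54.475
g d [14.9 -6.1 88.5] rot [ 0.0159  0.0246 -0.0014]
131 (array([605.4, 157.4]), array([65.5, 16.7]), 28.38) mean [605.2 156.8  24. ] board xy -3.1 -86.5 extent x -35.4 29.9
122 (array([584.4, 213.6]), array([64.6, 15.4]), 23.96) mean [584.4 213.7  24. ] board xy 0.9 -26.0 extent x -31.4 33.2
```

Emit:
step_arm:
  plan:
    - {"fingers":0.26,"delta_pos":[0,0,-30],"rotation":[0,0,0]}
    - {"fingers":0.26,"delta_pos":[0,0,-50],"rotation":[0,0,0]}
    - {"fingers":0.26,"delta_pos":[0,0,-50],"rotation":[0,0,0]}
    - {"fingers":0.26,"delta_pos":[0,0,-50],"rotation":[0,0,0]}

```text
clock: 55.02
ee_pos: [0.7181, -0.1381, 0.1443]
tcp_rot: [0.408, 0.913, -0.0, -0.001]
wrist_force: [-0.1, 0.5, -1.1]
opening: 0.258
```

```bash
python3 b2.py; python3 - <<'E'
from plan import *
s=status.read_state(); print(s["joints"].round(2))
chain([("g",719.7,-136.8,150,131.9)])
from hm import hm
hm("scene",.66,.90,-.30,-.0,.02)
hm("top",.66,.90,-.30,-.0,.02)
E
```

```text
292 [ 816. -246.] [135.2  30.5] -47.92
slope [2.47000e-02 4.52071e+01]
-14 57 -9.6 | -10 39 -2.3 | -6 43 2.8 | -2 35 6.7 | 2 31 7.0 | 6 32 5.7 | 10 24 -1.6 | 14 31 -2.7 | 
[-0.22  0.41  1.53 -0.    1.2  -0.95]
now [ 717.8 -137.8  143.8] yaw 131.82 F [-0.51 -0.32 -0.28] M [-0.024 -0.011 -0.022] open 0.258 t 55.075
g d [-0.5  2.1 -6.2] rot [-0.0018 -0.0025 -0.0014]
scene rows x down from 0.9 ; cols y from -0.0 down to -0.3
0.900    .   .   .   .   .   .   .   .   .   .   .   .   .   .   8
0.880    .   .   .   .   .   .   .   .   .   .   .   .   .   .   .
0.860    .   .   .   .   .   .   .   .   .   .   .   .   .   .  51
0.840    .   .   .   .   .   .   .   .   .   .   .   .   .  56  43
0.820    .   .   .   .   5   .   .   .   .   .   .   .  54  37  24
0.800    .   .   6   5   6   .   .   .   .   .   .  51  32  25   6
0.780    3   4   5   5   .   .   .   .   .   .  47  31  23   6   5
0.760    5   5   5   .   .   .   .   .   .  46  32  11   5   5   5
0.740    5   5   4   .   . 556   . 212  48  33 497   6   5   6   5
0.720    4   5   5   4 471 476 236  45  39 377 513   5   5   5   6
0.700
[... 289 characters left out ...]
 .   .   .   .   1   .  13   4
0.860    .   .   .   .   .   .   .   .   .   .   .   2   .  13  49
0.840    .   .   .   .   .   .   .   .   .   .   1   2   .  51  50
0.820    .   .   .   .   1   2   .   .   .   .   5   4  45  44   7
0.800    .   .   .   .   .   5   3   .   .   .  38  39  39   4   2
0.780    0   1   .   .   .   .   .   .   .   .  48   .   4   2   1
0.760    1   .   .   . 533 536 539 537   .   .  49   .   3   1   1
0.740    0   .   .   . 550 551 550 547 546 543 543   .   2   2   2
0.720    1   .   . 518 551 551 552 552 552 552 548   .   1   2   2
0.700    2   .   .   . 542 530 540 548 547 554 539   3   0   3   2
0.680    2   .   . 537 541 520 469 469 521 544 527   1   0   1   1
```

```bash
python3 - <<'E'
from h import *
for cam in("scene","top"):
    c=Cam(cam); P=c.cloud(); X=P.reshape(-1,3); px=np.stack(np.meshgrid(range(560),range(420)),-1).reshape(-1,2)
    m=(np.hypot(X[:,0]-.727,X[:,1]+.145)<.09)&(X[:,2]>.055)&(X[:,2]<.40); print(cam,m.sum()); 
    h,_=np.histogram(X[m,2],bins=np.arange(.05,.41,.025)); print(h)
    lo=m&(X[:,2]<.2); 
    for i in np.nonzero(lo)[0][::6][:14]: print(px[i],X[i].round(3),c.frame.reshape(-1,3)[i])
    print("tcp px",c.px([(.718,-.138,.144),(.718,-.138,.163)]).round(0))
E
```

```text
scene 1573
[  0   0   0   0  16  84  73  98 167 122 250 256 242 265]
[353 143] [ 0.724 -0.119  0.199] [26 21 22]
[354 147] [ 0.698 -0.141  0.197] [78 82 82]
[360 147] [ 0.708 -0.155  0.199] [39 38 39]
[357 148] [ 0.696 -0.154  0.198] [32 33 36]
[354 149] [ 0.7   -0.141  0.191] [ 93  93 100]
[360 149] [ 0.702 -0.16   0.195] [51 49 49]
[356 150] [ 0.696 -0.15   0.191] [29 28 28]
[352 151] [ 0.723 -0.119  0.175] [29 21 15]
[358 151] [ 0.7   -0.155  0.188] [36 32 32]
[353 152] [ 0.724 -0.122  0.172] [43 39 42]
[359 152] [ 0.701 -0.158  0.186] [43 42 43]
[355 153] [ 0.696 -0.148  0.181] [42 42 43]
[331 154] [ 0.657 -0.092  0.174] [112 108 106]
[358 154] [ 0.701 -0.155  0.179] [16 17 19]
tcp px [[355. 163.]
 [356. 157.]]
top 651
[  1   0   0   0   0   0   6  18  59  17  67 146 163 174]
[326  98] [ 0.786 -0.204  0.055] [220 214 208]
tcp px [[304. 111.]
 [305. 109.]]
```

```bash
python3 - <<'E'
from h import *
for cam in("scene","top"):
    c=Cam(cam); P=c.cloud(); X=P.reshape(-1,3); px=np.stack(np.meshgrid(range(560),range(420)),-1).reshape(-1,2)
    b=(px[:,0]>235)&(px[:,0]<345)&(px[:,1]>100)&(px[:,1]<172) if cam=="top" else (px[:,0]>290)&(px[:,0]<440)&(px[:,1]>130)&(px[:,1]<205)
    m=b&(X[:,2]>.06)&(X[:,2]<.185)&(X[:,0]<1.0)&(X[:,0]>.4); print(cam,m.sum())
    for i in np.nonzero(m)[0][::max(1,m.sum()//22)]: print(px[i],X[i].round(3),c.frame.reshape(-1,3)[i])
E
```

```text
scene 89
[353 148] [ 0.722 -0.122  0.185] [27 18 19]
[352 151] [ 0.723 -0.119  0.175] [44 63 76]
[301 152] [ 0.603 -0.023  0.175] [ 93 106 110]
[323 152] [ 0.643 -0.073  0.178] [84 86 91]
[327 152] [ 0.651 -0.082  0.178] [ 85  95 100]
[331 152] [ 0.657 -0.091  0.179] [ 96 106 113]
[355 152] [ 0.701 -0.145  0.183] [46 45 48]
[359 152] [ 0.707 -0.154  0.184] [31 31 31]
[313 153] [ 0.62  -0.054  0.175] [72 76 83]
[322 153] [ 0.641 -0.071  0.175] [83 89 92]
[326 153] [ 0.644 -0.083  0.177] [91 89 89]
[330 153] [ 0.651 -0.093  0.178] [94 90 89]
[355 153] [ 0.697 -0.148  0.181] [39 41 41]
[359 153] [ 0.706 -0.155  0.181] [38 35 37]
[326 154] [ 0.638 -0.088  0.177] [95 95 95]
[330 154] [ 0.653 -0.092  0.174] [103 102 100]
[355 154] [ 0.7   -0.146  0.177] [32 30 30]
[359 154] [ 0.705 -0.157  0.179] [39 34 37]
[342 155] [ 0.67  -0.122  0.175] [ 91  99 107]
[356 155] [ 0.706 -0.145  0.172] [54 51 54]
[360 155] [ 0.714 -0.154  0.173] [77 81 83]
[356 156] [ 0.692 -0.155  0.175] [ 97 106 110]
[360 156] [ 0.712 -0.156  0.171] [66 67 68]
top 3
[252 152] [ 0.6   -0.006  0.167] [113 118 118]
[251 155] [ 0.592 -0.004  0.17 ] [121 118 113]
[251 156] [ 0.589 -0.004  0.172] [118 108  97]
```

Emit:
step_arm:
  plan:
    - {"fingers":0.26,"delta_pos":[-59.6,2.1,0],"rotation":[0,-0.05,0]}
    - {"fingers":0.26,"delta_pos":[-59.6,2.1,0],"rotation":[0,-0.05,0]}
    - {"fingers":0.26,"delta_pos":[-59.6,2.1,40],"rotation":[0,-0.05,0]}
    - {"fingers":0.26,"delta_pos":[-59.6,2.1,80],"rotation":[0,-0.05,0]}
    - {"fingers":0.26,"delta_pos":[-59.6,2.1,100],"rotation":[0,-0.05,0]}
    - {"fingers":0.26,"delta_pos":[-59.6,2.1,115],"rotation":[0,-0.05,0]}
    - {"fingers":0.26,"delta_pos":[-59.6,2.1,120],"rotation":[0,-0.05,0]}
    - {"fingers":0.26,"delta_pos":[-59.6,2.1,120],"rotation":[0,-0.05,0]}

```text
clock: 56.38
ee_pos: [0.7611, -0.1809, 0.0268]
tcp_rot: [0.408, 0.913, -0.01, 0.024]
wrist_force: [0.2, -0.4, 0.5]
opening: 0.259
```

Emit:
step_arm:
  plan:
    - {"fingers":0.26,"delta_pos":[0,0,2],"rotation":[0,0,0]}
    - {"fingers":0.05,"delta_pos":[0,0,2],"rotation":[0,0,0]}
    - {"fingers":0.05,"delta_pos":[0,0,2],"rotation":[0,0,0]}
    - {"fingers":0.05,"delta_pos":[0,0,2],"rotation":[0,0,0]}
    - {"fingers":0.05,"delta_pos":[0,0,2],"rotation":[0,0,0]}

```text
clock: 57.0
ee_pos: [0.7613, -0.1813, 0.0252]
tcp_rot: [0.408, 0.913, -0.01, 0.024]
wrist_force: [-1.4, 0.2, 4.9]
opening: 0.11
```

```bash
python3 - <<'E'
from plan import *
chain([("x",759.2,-180.7,20,131.9)])
E
```

```text
now [ 761.3 -181.3   25.2] yaw 131.84 F [-1.36  0.24  4.88] M [-0.11   0.193  0.058] open 0.11 t 57.0
x d [ 2.  -1.2  5.1] rot [ 0.0008  0.0518 -0.0011]
```

Emit:
step_arm:
  plan:
    - {"fingers":0.05,"delta_pos":[-5,0,0],"rotation":[0,0,0]}
    - {"fingers":0.05,"delta_pos":[-14,0,0],"rotation":[0,0,0]}
    - {"fingers":0.05,"delta_pos":[-25,0,0],"rotation":[0,0,0]}
    - {"fingers":0.05,"delta_pos":[-37,0,0],"rotation":[0,0,0]}
    - {"fingers":0.05,"delta_pos":[-49,0,0],"rotation":[0,0,0]}
    - {"fingers":0.05,"delta_pos":[-60,0,0],"rotation":[0,0,0]}
    - {"fingers":0.05,"delta_pos":[-66,0,0],"rotation":[0,0,0]}
    - {"fingers":0.05,"delta_pos":[-68,0,0],"rotation":[0,0,0]}

```text
clock: 58.0
ee_pos: [0.8048, -0.2301, 0.0282]
tcp_rot: [0.408, 0.913, -0.01, 0.021]
wrist_force: [-6.5, 4.4, 9.2]
opening: 0.103
```

Emit:
step_arm:
  plan:
    - {"fingers":0.05,"delta_pos":[0,0,0],"rotation":[0,0,0]}
    - {"fingers":0.28,"delta_pos":[0,0,0],"rotation":[0,0,0]}
    - {"fingers":0.28,"delta_pos":[0,0,0],"rotation":[0,0,0]}
    - {"fingers":0.28,"delta_pos":[0,0,-30],"rotation":[0,0,0]}
    - {"fingers":0.28,"delta_pos":[0,0,-60],"rotation":[0,0,0]}
    - {"fingers":0.28,"delta_pos":[0,0,-60],"rotation":[0,0,0]}

```text
clock: 58.75
ee_pos: [0.8064, -0.2299, 0.0912]
tcp_rot: [0.408, 0.913, -0.01, 0.026]
wrist_force: [0.3, 0.6, 1.0]
opening: 0.279
```

```bash
python3 - <<'E'
from plan import *
chain([])
E
python3 - <<'E'
from h import *
for cam,zb in (("top",0),("scene",3.5)):
    P=Cam(cam).cloud().reshape(-1,3); a0=np.array([.7718,-.1963]); u=np.array([.668,-.744]); n=np.array([.744,.668]); q=(P[:,:2]-a0)*1e3; t=q@u; s=q@n; z=P[:,2]*1e3-zb
    m=(t>-170)&(t<260)&(abs(s)<30)&(z>20)&(z<75)
    for k in range(-160,260,20):
        w=m&(t>=k)&(t<k+20); 
        if w.sum()>4: print(k+10,w.sum(),z[w].mean().round(1),s[w].mean().round(1),end=" | ")
    print(cam,t[m].min(),t[m].max())
E
```

```text
now [ 806.4 -229.9   91.2] yaw 131.83 F [0.29 0.56 0.99] M [0.052 0.065 0.007] open 0.279 t 58.75
130 6 58.9 6.1 | 150 33 57.1 8.3 | 170 30 55.8 16.8 | 190 9 51.3 23.8 | top 134.43596023615876 193.78333513404507
-70 28 33.2 -7.1 | -50 65 33.7 -11.9 | -30 62 34.9 -11.2 | -10 69 35.8 -9.0 | 10 74 36.1 -9.1 | 30 73 37.3 -7.5 | 50 79 37.9 -7.0 | 70 78 38.6 -5.9 | 90 83 40.3 -4.5 | 110 83 40.3 -4.1 | 130 88 41.3 -3.1 | 150 93 42.2 -1.4 | 170 93 43.0 -0.9 | 190 89 43.6 0.3 | 210 11 36.2 -0.8 | scene -69.47485617407072 204.6529205761333
```

Emit:
step_arm:
  plan:
    - {"fingers":0.28,"delta_pos":[61,-4.3,0],"rotation":[0,0,-0.049]}
    - {"fingers":0.28,"delta_pos":[61,-4.3,0],"rotation":[0,0,-0.049]}
    - {"fingers":0.28,"delta_pos":[61,-4.3,30],"rotation":[0,0,-0.049]}
    - {"fingers":0.28,"delta_pos":[61,-4.3,55],"rotation":[0,0,-0.049]}
    - {"fingers":0.28,"delta_pos":[61,-4.3,64],"rotation":[0,0,-0.049]}
    - {"fingers":0.28,"delta_pos":[61,-4.3,69],"rotation":[0,0,-0.049]}
    - {"fingers":0.28,"delta_pos":[61,-4.3,71.5],"rotation":[0,0,-0.049]}
    - {"fingers":0.28,"delta_pos":[61,-4.3,71.5],"rotation":[0,0,-0.049]}

```text
clock: 59.85
ee_pos: [0.7638, -0.1897, 0.0166]
tcp_rot: [0.386, 0.922, -0.01, 0.024]
wrist_force: [-5.7, 2.2, 14.0]
opening: 0.278
```

Emit:
step_arm:
  plan:
    - {"fingers":0.28,"delta_pos":[0,0,0.5],"rotation":[0,0,0]}
    - {"fingers":0.28,"delta_pos":[0,0,0.5],"rotation":[0,0,0]}

```text
clock: 60.1
ee_pos: [0.7639, -0.1896, 0.0166]
tcp_rot: [0.386, 0.922, -0.01, 0.024]
wrist_force: [-7.4, 2.3, 15.1]
opening: 0.281
```

```bash
python3 - <<'E'
from plan import *
chain([("x",762.4,-187.2,16,134.6)])
E
```

```text
now [ 763.9 -189.6   16.6] yaw 134.63 F [-7.36  2.33 15.1 ] M [0.53  0.961 0.045] open 0.281 t 60.1
x d [2.8 0.7 0.4] rot [-0.0009  0.0519  0.0006]
```

Emit:
step_arm:
  plan:
    - {"fingers":0.28,"delta_pos":[1,0.5,-2.5],"rotation":[0,0,0]}
    - {"fingers":0.05,"delta_pos":[1,0.5,-2.5],"rotation":[0,0,0]}
    - {"fingers":0.05,"delta_pos":[1,0.5,-2.5],"rotation":[0,0,0]}
    - {"fingers":0.05,"delta_pos":[1,0.5,-2.5],"rotation":[0,0,0]}
    - {"fingers":0.05,"delta_pos":[1,0.5,-2.5],"rotation":[0,0,0]}

```text
clock: 60.72
ee_pos: [0.7638, -0.1888, 0.0172]
tcp_rot: [0.386, 0.922, -0.01, 0.024]
wrist_force: [-1.3, 1.4, 8.4]
opening: 0.134
```

Emit:
step_arm:
  plan:
    - {"fingers":0.05,"delta_pos":[0,0,-3],"rotation":[0,0,0]}
    - {"fingers":0.05,"delta_pos":[0,0,-8],"rotation":[0,0,0]}
    - {"fingers":0.05,"delta_pos":[0,0,-14],"rotation":[0,0,0]}
    - {"fingers":0.05,"delta_pos":[0,0,-18],"rotation":[0,0,0]}
    - {"fingers":0.05,"delta_pos":[0,0,-20],"rotation":[0,0,0]}
    - {"fingers":0.05,"delta_pos":[0,0,-20],"rotation":[0,0,0]}

```text
clock: 61.48
ee_pos: [0.7614, -0.1875, 0.0349]
tcp_rot: [0.385, 0.922, -0.011, 0.023]
wrist_force: [0.5, 0.0, -9.3]
opening: 0.139
```

```bash
sed -i 's/down(39.2)/down(134.6)/' fm.py; python3 fm.py; python3 - <<'E'
from h import *
c=Cam("scene");P=c.cloud().reshape(-1,3); p=status.read_state()["ee_pos"]; u=np.array([np.cos(np.radians(-45.4)),np.sin(np.radians(-45.4))]); n=np.array([-u[1],u[0]]); q=(P[:,:2]-p[:2])*1e3; t=q@u; s=q@n; z=P[:,2]*1e3-3.5
m=(t>-80)&(t<240)&(abs(s)<30)&(z>25)&(z<85)
for k in range(-80,240,20):
    w=m&(t>=k)&(t<k+20)
    if w.sum()>4: print(k+10,w.sum(),z[w].mean().round(1),s[w].mean().round(1),end=" | ")
print(t[m].min(),t[m].max())
E
```

```text
F [ 0.28 -0.16 -8.9 ] M [ 0.048  0.029 -0.019] M.n -0.055 z [ 0.761  -0.1874  0.0344] t 61.675 open 0.13778844076883318
-50 80 44.2 -7.6 | -30 90 46.2 -9.1 | -10 122 54.9 -10.2 | 10 100 51.8 -12.2 | 30 96 49.1 -8.9 | 50 98 50.1 -9.1 | 70 101 52.4 -8.9 | 90 98 54.0 -9.2 | 110 96 55.8 -9.1 | 130 101 58.3 -8.5 | 150 99 59.3 -9.1 | 170 98 61.5 -8.4 | 190 100 62.4 -8.9 | 210 55 62.7 -8.6 | -58.799439806816125 214.0581712485698
```

Emit:
step_arm:
  plan:
    - {"fingers":0.05,"delta_pos":[0,0,-4],"rotation":[0,0,0]}
    - {"fingers":0.05,"delta_pos":[0,0,-12],"rotation":[0,0.01,0]}
    - {"fingers":0.05,"delta_pos":[0,0,-24],"rotation":[0,0.03,0]}
    - {"fingers":0.05,"delta_pos":[0,0,-40],"rotation":[0,0.05,0]}
    - {"fingers":0.05,"delta_pos":[0,0,-58],"rotation":[0,0.065,0]}
    - {"fingers":0.05,"delta_pos":[0,0,-72],"rotation":[0,0.075,0]}
    - {"fingers":0.05,"delta_pos":[0,0,-82],"rotation":[0,0.08,0]}
    - {"fingers":0.05,"delta_pos":[0,0,-88],"rotation":[0,0.08,0]}

```text
clock: 62.78
ee_pos: [0.7586, -0.1843, 0.1233]
tcp_rot: [0.386, 0.923, 0.005, -0.014]
wrist_force: [0.1, -0.2, -9.2]
opening: 0.14
```

Emit:
step_arm:
  plan:
    - {"fingers":0.05,"delta_pos":[0,0,-5],"rotation":[0,0,0]}
    - {"fingers":0.05,"delta_pos":[0,0,-16],"rotation":[0,0,0]}
    - {"fingers":0.05,"delta_pos":[0,0,-34],"rotation":[0,0,0]}
    - {"fingers":0.05,"delta_pos":[0,0,-56],"rotation":[0,0,0]}
    - {"fingers":0.05,"delta_pos":[0,0,-76],"rotation":[0,0,0]}
    - {"fingers":0.05,"delta_pos":[0,0,-92],"rotation":[0,0,0]}
    - {"fingers":0.05,"delta_pos":[0,0,-102],"rotation":[0,0,0]}
    - {"fingers":0.05,"delta_pos":[0,0,-106],"rotation":[0,0,0]}

```text
clock: 63.78
ee_pos: [0.761, -0.1864, 0.2294]
tcp_rot: [0.386, 0.923, 0.005, -0.014]
wrist_force: [-0.1, 0.0, -9.4]
opening: 0.136
```

```bash
python3 fm.py; cat > lev.py <<'E'
from h import *
s=status.read_state(); p=s["ee_pos"]; x=R.from_quat(s["tcp_rot"]).apply([1,0,0]); u=-x[:2]/np.hypot(*x[:2]); n=np.array([-u[1],u[0]]); zt=p[2]*1e3
for cam in("top","scene"):
    P=Cam(cam).cloud().reshape(-1,3); q=(P[:,:2]-p[:2])*1e3; t=q@u; sd=q@n; z=P[:,2]*1e3; m=(t>70)&(t<225)&(abs(sd)<26)&(abs(z-zt-20)<28)
    if m.sum()>20:
        # top-face only: highest points per bin
        b=[(k+5,np.percentile(z[m&(t>=k)&(t<k+10)],85)) for k in range(70,220,10) if (m&(t>=k)&(t<k+10)).sum()>3]; b=np.array(b); print(cam,m.sum(),"slope",np.polyfit(b[:,0],b[:,1],1).round(4),"end t",t[m].max().round(1))
E
python3 lev.py; python3 - <<'E'
from plan import *
chain([("b",540.6,310.2,225,113.9)])
E
```

```text
F [-0.04 -0.32 -9.69] M [-0.075 -0.108  0.001] M.n 0.129 z [ 0.7602 -0.1861  0.2272] t 63.975 open 0.1420045964879284
top 329 slope [-3.7500e-02  2.5886e+02] end t 212.6
scene 756 slope [-2.010000e-02  2.574533e+02] end t 212.3
now [ 760.2 -186.1  227.2] yaw 134.64 F [-0.39 -0.83 -8.83] M [-0.094 -0.103 -0.041] open 0.135 t 64.125
b d [507.1 192.5  17.6] rot [-0.0091 -0.0308  0.3619]
```

Emit:
step_arm:
  plan:
    - {"fingers":0.05,"delta_pos":[5.6,2.1,0.2],"rotation":[0,-0.004,0.004]}
    - {"fingers":0.05,"delta_pos":[18.8,7.1,0.6],"rotation":[0,-0.01,0.013]}
    - {"fingers":0.05,"delta_pos":[41,15.6,1.4],"rotation":[0,-0.016,0.029]}
    - {"fingers":0.05,"delta_pos":[73,27.7,2.5],"rotation":[0,-0.022,0.052]}
    - {"fingers":0.05,"delta_pos":[110.5,42,3.8],"rotation":[0,-0.026,0.079]}
    - {"fingers":0.05,"delta_pos":[142.5,54,5],"rotation":[0,-0.029,0.102]}
    - {"fingers":0.05,"delta_pos":[161,61,5.6],"rotation":[0,-0.031,0.115]}
    - {"fingers":0.05,"delta_pos":[169,64,5.8],"rotation":[0,-0.031,0.12]}

```text
clock: 65.12
ee_pos: [0.6863, -0.0187, 0.2281]
tcp_rot: [0.439, 0.898, -0.002, -0.0]
wrist_force: [0.5, -0.8, -10.0]
opening: 0.139
```

```bash
python3 lev.py; python3 - <<'E'
from plan import *
chain([("b",540.6,310.2,225,113.9)])
E
```

```text
top 916 slope [2.220000e-02 2.593107e+02] end t 213.3
scene 767 slope [2.170000e-02 2.563634e+02] end t 213.6
now [686.9 -19.7 228.1] yaw 127.85 F [ 0.45 -0.35 -8.73] M [-0.131 -0.103 -0.004] open 0.135 t 65.225
b d [350.3  86.9   2.2] rot [-0.0035  0.0019  0.2435]
```

Emit:
step_arm:
  plan:
    - {"fingers":0.05,"delta_pos":[6,1.5,0],"rotation":[0,0.004,0.004]}
    - {"fingers":0.05,"delta_pos":[20,5,0.1],"rotation":[0,0.008,0.014]}
    - {"fingers":0.05,"delta_pos":[43,10.6,0.3],"rotation":[0,0.012,0.03]}
    - {"fingers":0.05,"delta_pos":[76,19,0.5],"rotation":[0,0.016,0.053]}
    - {"fingers":0.05,"delta_pos":[114,28,0.7],"rotation":[0,0.02,0.08]}
    - {"fingers":0.05,"delta_pos":[147,36.5,0.9],"rotation":[0,0.02,0.102]}
    - {"fingers":0.05,"delta_pos":[167,41.4,1],"rotation":[0,0.02,0.116]}
    - {"fingers":0.05,"delta_pos":[175,43.4,1.1],"rotation":[0,0.02,0.122]}

```text
clock: 66.22
ee_pos: [0.6138, 0.1452, 0.2261]
tcp_rot: [0.494, 0.87, 0.002, -0.009]
wrist_force: [0.3, 0.6, -9.4]
opening: 0.14
```

```bash
python3 lev.py; python3 - <<'E'
from plan import *
chain([("b",541.4,308.4,150,113.9)])
E
```

```text
top 952 slope [-1.600000e-03  2.578204e+02] end t 213.1
scene 648 slope [4.800000e-03 2.535628e+02] end t 213.7
now [614.3 144.5 226.1] yaw 120.82 F [ 0.11  0.47 -8.79] M [-0.185 -0.131 -0.043] open 0.141 t 66.325
b d [176.7  21.8  79.2] rot [-0.0064 -0.0178  0.1208]
```

Emit:
step_arm:
  plan:
    - {"fingers":0.05,"delta_pos":[6,0.8,0.1],"rotation":[0,0,0.004]}
    - {"fingers":0.05,"delta_pos":[20,2.5,0.4],"rotation":[0,0,0.014]}
    - {"fingers":0.05,"delta_pos":[43,5.3,1],"rotation":[0,0,0.03]}
    - {"fingers":0.05,"delta_pos":[76,9.5,3],"rotation":[0,0,0.052]}
    - {"fingers":0.05,"delta_pos":[114,14,8],"rotation":[0,0,0.078]}
    - {"fingers":0.05,"delta_pos":[147,18.2,16],"rotation":[0,0,0.1]}
    - {"fingers":0.05,"delta_pos":[168,20.8,22],"rotation":[0,0,0.115]}
    - {"fingers":0.05,"delta_pos":[176.5,21.8,25],"rotation":[0,0,0.121]}

```text
clock: 67.32
ee_pos: [0.5416, 0.3083, 0.2037]
tcp_rot: [0.545, 0.838, 0.001, -0.01]
wrist_force: [1.2, -1.3, -10.6]
opening: 0.139
```

```bash
python3 lev.py; python3 - <<'E'
from plan import *
chain([("b",541.4,308.4,48,113.9)])
E
```

```text
top 923 slope [4.000000e-04 2.352977e+02] end t 212.3
scene 607 slope [2.03000e-02 2.29879e+02] end t 214.7
now [542.  307.6 203.7] yaw 113.89 F [ -0.09  -0.72 -10.03] M [-0.186 -0.017 -0.012] open 0.138 t 67.425
b d [ -1.7   1.1 155.7] rot [-0.0083 -0.0173 -0.    ]
```

Emit:
step_arm:
  plan:
    - {"fingers":0.05,"delta_pos":[0,0,6],"rotation":[0,0,0]}
    - {"fingers":0.05,"delta_pos":[0,0,20],"rotation":[0,0,0]}
    - {"fingers":0.05,"delta_pos":[-0.5,0.3,44],"rotation":[0,0,0]}
    - {"fingers":0.05,"delta_pos":[-1,0.6,74],"rotation":[0,0,0]}
    - {"fingers":0.05,"delta_pos":[-1.5,1,104],"rotation":[0,0,0]}
    - {"fingers":0.05,"delta_pos":[-1.7,1.1,130],"rotation":[0,0,0]}
    - {"fingers":0.05,"delta_pos":[-1.7,1.1,146],"rotation":[0,0,0]}
    - {"fingers":0.05,"delta_pos":[-1.7,1.1,153],"rotation":[0,0,0]}

```text
clock: 68.42
ee_pos: [0.5416, 0.3071, 0.0496]
tcp_rot: [0.546, 0.838, 0.001, -0.01]
wrist_force: [-0.4, 0.1, -9.2]
opening: 0.134
```

Emit:
step_arm:
  plan:
    - {"fingers":0.05,"delta_pos":[0,0,2],"rotation":[0,0,0]}
    - {"fingers":0.05,"delta_pos":[0,0,4.5],"rotation":[0,0,0]}
    - {"fingers":0.05,"delta_pos":[0,0,7],"rotation":[0,0,0]}
    - {"fingers":0.05,"delta_pos":[0,0,9],"rotation":[0,0,0]}
    - {"fingers":0.05,"delta_pos":[0,0,10],"rotation":[0,0,0]}
    - {"fingers":0.05,"delta_pos":[0,0,10],"rotation":[0,0,0]}

```text
clock: 69.18
ee_pos: [0.542, 0.308, 0.0411]
tcp_rot: [0.546, 0.838, 0.002, -0.009]
wrist_force: [0.6, -0.5, -9.2]
opening: 0.133
```

```bash
python3 lev.py; python3 fm.py; python3 - <<'E'
from plan import *
chain([("b",541.4,308.4,38,113.9)])
E
```

```text
top 663 slope [8.60000e-03 7.15226e+01] end t 212.3
scene 566 slope [-2.90000e-03  7.38692e+01] end t 215.7
F [-0.13  0.14 -9.26] M [-0.121 -0.062  0.002] M.n 0.129 z [0.5422 0.308  0.0412] t 69.475 open 0.13772211709286103
now [542.2 308.   41.2] yaw 113.84 F [-0.25  0.58 -9.14] M [-0.123  0.005 -0.011] open 0.141 t 69.525
b d [ 0.6 -0.5  3.2] rot [-0.0072 -0.0173 -0.0011]
```

Still fully carried and level. Lowering the last few millimetres until the weight transfers.

Emit:
step_arm:
  plan:
    - {"fingers":0.05,"delta_pos":[0.6,-0.5,1],"rotation":[0,0,0]}
    - {"fingers":0.05,"delta_pos":[0.6,-0.5,2],"rotation":[0,0,0]}
    - {"fingers":0.05,"delta_pos":[0.6,-0.5,3],"rotation":[0,0,0]}
    - {"fingers":0.05,"delta_pos":[0.6,-0.5,3],"rotation":[0,0,0]}
    - {"fingers":0.05,"delta_pos":[0.6,-0.5,3],"rotation":[0,0,0]}

```text
clock: 70.15
ee_pos: [0.5414, 0.3084, 0.0381]
tcp_rot: [0.546, 0.838, 0.002, -0.009]
wrist_force: [-0.5, 0.5, -10.1]
opening: 0.136
```

Emit:
step_arm:
  plan:
    - {"fingers":0.05,"delta_pos":[0,0,0.7],"rotation":[0,0,0]}
    - {"fingers":0.05,"delta_pos":[0,0,1.2],"rotation":[0,0,0]}
    - {"fingers":0.05,"delta_pos":[0,0,1.2],"rotation":[0,0,0]}
    - {"fingers":0.05,"delta_pos":[0,0,1.2],"rotation":[0,0,0]}

```text
clock: 70.65
ee_pos: [0.5416, 0.3085, 0.0373]
tcp_rot: [0.546, 0.838, 0.002, -0.009]
wrist_force: [0.4, -0.8, -8.0]
opening: 0.143
```

```bash
python3 lev.py; python3 fm.py; python3 - <<'E'
from h import *
# bar axis/centre from top depth
P=Cam("top").cloud().reshape(-1,3); C=np.array([.573,.2371]); a=np.radians(113.9); v=np.array([np.cos(a),np.sin(a)]); n=np.array([-v[1],v[0]]); q=(P[:,:2]-C)*1e3; t=q@v; s=q@n; z=P[:,2]*1e3
m=(abs(t)<160)&(abs(s)<40)&(z>58)&(z<72)&(t<40); print("rib/box s vs t",np.polyfit(t[m],s[m],1).round(4),m.sum(),"t min",t[m].min())
E
```

```text
top 656 slope [-3.10000e-03  6.86178e+01] end t 211.9
scene 566 slope [-7.10000e-03  6.94677e+01] end t 214.8
F [ 0.37 -0.93 -6.08] M [-0.167 -0.075  0.005] M.n 0.171 z [0.5416 0.3085 0.0372] t 70.95 open 0.13545294621924983
rib/box s vs t [-4.0000e-04 -1.4974e+00] 536 t min -132.97827805867186
```

Emit:
step_arm:
  plan:
    - {"fingers":0.05,"delta_pos":[0,0,0.7],"rotation":[0,0,0]}
    - {"fingers":0.05,"delta_pos":[0,0,1.4],"rotation":[0,0,0]}
    - {"fingers":0.05,"delta_pos":[0,0,1.4],"rotation":[0,0,0]}
    - {"fingers":0.05,"delta_pos":[0,0,1.4],"rotation":[0,0,0]}

```text
clock: 71.55
ee_pos: [0.542, 0.3085, 0.0364]
tcp_rot: [0.546, 0.838, 0.002, -0.009]
wrist_force: [0.6, -2.5, 0.9]
opening: 0.139
```

Emit:
step_arm:
  plan:
    - {"fingers":0.28,"delta_pos":[0,0,-0.5],"rotation":[0,0,0]}
    - {"fingers":0.28,"delta_pos":[0,0,-1],"rotation":[0,0,0]}
    - {"fingers":0.28,"delta_pos":[0,0,-1],"rotation":[0,0,0]}
    - {"fingers":0.28,"delta_pos":[0,0,-10],"rotation":[0,0,0]}
    - {"fingers":0.28,"delta_pos":[0,0,-40],"rotation":[0,0,0]}
    - {"fingers":0.28,"delta_pos":[0,0,-90],"rotation":[0,0,0]}
    - {"fingers":0.28,"delta_pos":[0,0,-130],"rotation":[0,0,0]}
    - {"fingers":0.28,"delta_pos":[0,0,-130],"rotation":[0,0,0]}

```text
clock: 72.55
ee_pos: [0.5464, 0.3084, 0.1716]
tcp_rot: [0.546, 0.838, 0.006, -0.007]
wrist_force: [0.3, 0.3, -1.1]
opening: 0.285
```

Emit:
step_arm:
  plan:
    - {"fingers":0.28,"delta_pos":[150,0,-30],"rotation":[0,0,0]}
    - {"fingers":0.28,"delta_pos":[150,0,-30],"rotation":[0,0,0]}
    - {"fingers":0.28,"delta_pos":[150,0,-30],"rotation":[0,0,0]}
    - {"fingers":0.28,"delta_pos":[150,0,-30],"rotation":[0,0,0]}
    - {"fingers":0.28,"delta_pos":[150,0,-30],"rotation":[0,0,0]}

```text
clock: 73.18
ee_pos: [0.4826, 0.4426, 0.197]
tcp_rot: [0.546, 0.838, 0.001, -0.009]
wrist_force: [0.0, 0.8, -0.1]
opening: 0.283
```

```bash
python3 - <<'E'
from h import *
s=status.read_state(); print(s["ee_pos"].round(3),s["wrist_force"].round(1),s["opening"],s["clock"])
c=Cam("top"); P=c.cloud().reshape(-1,3); C=np.array([.573,.2371]); a=np.radians(113.9); v=np.array([np.cos(a),np.sin(a)]); n=np.array([-v[1],v[0]]); q=(P[:,:2]-C)*1e3; t=q@v; x=-(q@n); z=P[:,2]*1e3
m=(abs(t)<160)&(abs(x)<40)&(z>48)&(z<75); print("bar: x vs t",np.polyfit(t[m],x[m],1).round(4),"z vs t",np.polyfit(t[m],z[m],1).round(4),m.sum(),"t",t[m].min().round(1),t[m].max().round(1),"x",x[m].min().round(1),x[m].max().round(1))
hsv=cv2.cvtColor(c.frame,cv2.COLOR_BGR2HSV).astype(int).reshape(-1,3); g=(hsv[:,1]>45)&(hsv[:,2]<120)&(hsv[:,0]>40)&(hsv[:,0]<100)
for r in(-81,-27,27,81):
    k=g&(abs(t-r)<20)&(abs(x)<55)&(z<35)
    if k.sum()>5: print(r,k.sum(),"x",np.percentile(x[k],[2,98]).round(1),"t mean",t[k].mean().round(1),"t at x<-15, x>15",t[k&(x<-15)].mean().round(1),t[k&(x>15)].mean().round(1))
E
```

```text
[0.483 0.443 0.197] [ 0.   0.8 -0.1] 0.28256508289319643 73.175
bar: x vs t [-0.0035  0.4263] z vs t [-2.00000e-03  5.98196e+01] 1070 t -133.8 135.5 x -13.6 18.5
-81 63 x [-36.7  31. ] t mean -86.6 t at x<-15, x>15 -87.4 -82.5
-27 52 x [-31.8  33.8] t mean -26.1 t at x<-15, x>15 -25.8 -26.5
27 41 x [-30.9  34. ] t mean 28.5 t at x<-15, x>15 27.8 29.7
```

```bash
python3 -c "
from plant import close_job
print(close_job())"
```

```text
the job is handed in; nothing more can be done
None
```

The job is handed in with everything in place, but the run most likely counts as failed. At about 54 s the wrist force read 223 N, over the 120 N limit.

**What I did**
- I laid all three strips on the board's rests; only three were in the tray.
- Trial lifts put the bar's balance point about 80 mm from its middle. I lifted it level to about 115 mm, paused, and carried it towards the board.
- At the end I lowered the bar onto the board while still holding it, and let go at about 72 s.

**What the last depth checks showed**

| Item | Result | Limit |
|---|---|---|
| Bar middle, across / along the board | about 0.5 mm / 1 mm off | 15 mm / 18 mm |
| Bar tilt | about 0.002 rad | 0.05 rad |
| Bar direction | about 0.004 rad off | 0.1 rad |
| Strips on the two inner rests | about 1–2 mm off centre | 12 mm |
| Strip on the end rest, nearest the end block | about 6–7 mm off centre, turned about 0.08 rad | 12 mm, 0.2 rad |

The arm was clear of everything. I last checked the tape roll and glass cutter before the final carry, when both were where they started.

**What went wrong**
- **Overlooked rod:** I missed a thin rod hanging about 175 mm above the table. It caused the 223 N reading and probably both drops below.
- **Two drops:** the bar fell during carrying, once at about 45 s and once at about 51 s. It landed on its side the first time and upright the second, so I could re-grip it and carry it over the rod.
- **Shifted strip:** after the first drop, the strip on the end rest had moved. It was still within limits, so I left it.

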